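# Clamp up the glued boxes with wedges

## Robot

A 6-joint arm with a two-finger parallel gripper is mounted at the origin on the work surface. World frame = base frame: x ahead of the robot, y to its left, z up, the work surface at z = 0. Lengths are in mm, angles in rad, forces in N, time in s.
With the tool pointing down it reaches from about 300 to 775 mm from the base axis. Payload 14.6 kg.
Tool frame: the origin (TCP) lies at the very end of the fingers, on their centre line; the grasp point (between the pads) lies 19 mm behind it; z points along the fingers, y is the line along which they close (so a half turn about z gives the same grasp; the last joint's range is limited). The gripper opens to 94 mm and grips with 3 to 60 N. Pads are 16 mm wide; open, the fingers measure 119 mm over their backs; the gripper's body (75 mm by 177 mm) begins 78 mm behind the grasp point.
Start: joints at [-1.216, 0.3, 1.521, -0, 1.321, -0.067], TCP at [225.164, -501.787, 169.046] pointing down, gripper open.
Joint ranges: [-3.03, 3.03], [-0.79, 2.21], [0.23, 2.52], [-1.04, 4.18], [0, 3.07], [-2.55, 2.55]. Speed limits (rad/s): [2.22, 2.22, 2.57, 3.14, 3.14, 3.14].

## Interface

Orientations are given as [roll, pitch, yaw] about the fixed x, y, z axes, in that order (R = Rz(yaw) Ry(pitch) Rx(roll)).
In Python, from cell import manip gives the robot as it stands.
- The arm moves only by the tool servo_tool, never from a script. Its argument "motion" is a list that holds one entry, the list of rows, each a list of 7 numbers: the shift along the world's x, y, z as a fraction of full scale, then the turn, a rotation vector about the world's x, y, z as a fraction of full scale, then the closure, from 0 (fully open) to 1 (shut). In form: [[[x, y, z, rx, ry, rz, gripper], ...]]. A call has 1 to 10 rows; each row is the pose to reach, as a shift and turn from the pose commanded when the call began, turning the shorter way round; what a row does not reach only later rows make up. Full scale, the value 1, is 0.5 m for a shift and pi rad for a turn. A row lasts 1/10 s, in which the tool goes at most 50 mm and 8.59 degrees, less where a joint would pass 70% of its speed; a pose out of reach is approached as far as the arm can. A call with a number of a shift or a turn outside -1 to 1 is refused whole. A call with a gripper value outside its range is refused whole. The fingers move at their own pace and stop on an object; "newtons" is the grip in N (left out, the last holds). Time passes only in rows, so rows that repeat a pose let the fingers close. It gives the time, the measured TCP pose, the force, the opening and the grip force at its end, in the units of the state.
- manip.read_state(): the state, without advancing time (a new reading comes with each control period).
- manip.camera(name): name is "scene" or "top" or "wrist"; returns a dict with "frame" (420x560x3 uint8, red, green, blue), "range_z" (420x560 float32, mm along the optical axis (not along the pixel's ray), 0 where there is no reading), "vfov" (degrees; the focal length in pixels is half the picture's height over the tangent of half this angle, whatever the lens; pixels are square), "cx", "cy" (the principal point, pixels), "cam_to_world" (4x4, takes a point from camera to world coordinates). Camera axes: x right, y down, z forward; pixel columns grow to the right and rows downward; lengths in mm; the calibration is good to about 2 mm. The wrist camera is an equidistant fisheye: a pixel r from the principal point sees the ray r / f radians off the axis. A picture is of the moment at which its call begins.
- manip.sign_off(): hands the job in; it is judged then, once.
The state is a dict: "clock": time; "joints": joint angles; "qd": joint speeds; "effort": joint torques, N m; "eef_pos": TCP position; "eef_rot": TCP orientation; "wrist_force": force on the tool from outside, world axes, zero at the start; "moment": the same for the moment, N m; "finger_gap": finger opening in mm; "finger_force": force on a finger pad.
Only numpy, scipy, OpenCV 4.12 (cv2) and the standard library are available. Lean on these libraries where they do the work, as an engineer would, in place of code of your own. Each camera call takes 0.05 s, during which the arm holds its last target. There are 200 camera calls.

## Task

Clear the clamping board first: stand the glue bottle on the lime-yellow plate, keeping it upright all the way, and put the green offcut in the blue scrap tray. Then set each little wooden box in a bay of its own on the board, square into the corner against the bay's straight fence and its back stop, and drive a wedge, thin end first, into the gap left beside it until the box is locked tight and stays tight when you let go. Leave the other things on the table where they are.

Things in the scene. Friction and masses are not known exactly. Their poses are not given: they have to be found in the camera images.
- jig: wedge clamping board, fixed: plywood base 200 x 330 mm, 12 mm thick, dark wooden blocks 22 mm high on it (tops at z 34 mm). Origin on the underside; base spans own x -95 to 105, y -165 to 165 mm. Own x is the drive direction, away from the robot. Three like bays along y, open at the near end; fences and battens span x -5 to 85 mm. Battens: tapered 1 in 6 on the gap side, straight on the other. Waxed: friction on wedges and boxes 0.3.
- bay0 (a point): bay 0: the floor-level corner where its straight fence meets its back stop; board axes. A seated box, long side along x, fills x -80 to 0 mm and y 0 to its width (origin x -40, y half its width, z 0). The wedge then goes along +x on the box's +y side, straight face to the box.
- bay1 (a point): bay 1: the floor-level corner where its straight fence meets its back stop; board axes. The wedge goes tight with its origin near x -55, y +63.5 mm for a 50 mm wide box; 12 mm farther in for a 48 mm box, 12 mm less for a 52 mm one. It stays where driven; push its butt steadily with 12 to 20 N to lock the box.
- bay2 (a point): bay 2: the floor-level corner where its straight fence meets its back stop; board axes. From fence face to the next fence is 98 mm: box, wedge gap, batten. The gap beside a seated 50 mm box is 27.8 mm wide at the near end and 12.8 mm at the far end. The back stop is 42 mm wide (y 0 to 42), so the wedge's tip runs out past it.
- box_a: open-topped little box of pale wood, freshly glued, 80 mm long (own x), 48 mm wide (own y), 50 mm high, walls 6 mm, white inside, 120 g. Origin at the centre of its underside. One to be clamped; absent in some starts.
- box_b: open-topped little box of pale wood, freshly glued, 80 mm long (own x), 50 mm wide (own y), 50 mm high, walls 6 mm, grey inside, 120 g. Origin at the centre of its underside. One to be clamped; absent in some starts.
- box_c: open-topped little box of pale wood, freshly glued, 80 mm long (own x), 52 mm wide (own y), 50 mm high, walls 6 mm, brown cork inside, 120 g. Origin at the centre of its underside. One to be clamped; absent in some starts.
- wedge_0: pale wooden wedge lying flat, red butt, 140 mm long, 24 mm high, 60 g; all three alike. Origin mid-length on the underside; thin tip 70 mm ahead (own +x), butt 70 mm behind. Its rear 50 mm is a parallel tail 27 mm wide (own y -13.5 to 13.5 mm), good to grip; ahead of it the own -y face stays straight and the +y face tapers 1 in 6 to a 12 mm wide tip. Fewer boxes leave a spare.
- wedge_1: pale wooden wedge lying flat, red butt, 140 mm long, 24 mm high, 60 g; all three alike. Origin mid-length on the underside; thin tip 70 mm ahead (own +x), butt 70 mm behind. Its rear 50 mm is a parallel tail 27 mm wide (own y -13.5 to 13.5 mm), good to grip; ahead of it the own -y face stays straight and the +y face tapers 1 in 6 to a 12 mm wide tip. Fewer boxes leave a spare.
- wedge_2: pale wooden wedge lying flat, red butt, 140 mm long, 24 mm high, 60 g; all three alike. Origin mid-length on the underside; thin tip 70 mm ahead (own +x), butt 70 mm behind. Its rear 50 mm is a parallel tail 27 mm wide (own y -13.5 to 13.5 mm), good to grip; ahead of it the own -y face stays straight and the +y face tapers 1 in 6 to a 12 mm wide tip. Fewer boxes leave a spare.
- glue_bottle: white glue bottle with a green cap, standing in one of the bays on the board, 42 mm in diameter over the lower 50 mm, 90 mm high over all, 140 g. Origin at the centre of its underside, z up along it.
- offcut: block of pale green modelling board lying in another of the bays, 80 x 34 x 40 mm (own x, y, z), 60 g. Origin at the centre of its underside.
- scrap_tray: blue open scrap tray, fixed, 130 x 100 mm (own x, y), 35 mm high, walls and floor 4 mm. Origin at the centre of its underside.
- plate: small round lime-yellow drip plate, fixed, 112 mm across with a low rim; its flat top is 100 mm across, 4 mm above the table. Origin at the centre of its underside.
- dropper_red: bystander: white dropper bottle with a red cap, 30 mm in diameter, 70 mm high. Origin at the centre of its underside.
- dropper_black: bystander: grey dropper bottle with a black cap, 30 mm in diameter, 70 mm high. Origin at the centre of its underside.
- paint_pot: bystander: glass paint pot with a blue cap, 48 mm in diameter, 50 mm high. Origin at the centre of its underside.
- ochre_pot: bystander: glass paint pot with an orange cap, 48 mm in diameter, 50 mm high. Origin at the centre of its underside.
- stone_tile: bystander: finished model of a stone arch on a pale slab, 120 x 100 x 21 mm. Origin at the centre of its underside.
- screwdriver: bystander: screwdriver lying beside the boxes. Origin at its middle.

How it is judged:
By the outcome, as a careful person would: the job done as asked, in the order asked, and still so for the second after the job is handed in, with the robot touching nothing.
Of box_a, box_b, box_c only 2 to 3 are there at a start; the rules pass over those that are not, and their reading is None.
At some moment in a run one of box_a, box_b, box_c, wedge_0, wedge_1, wedge_2 may be knocked a few centimetres aside while the robot is not near it.
It also fails if it takes over 210 s, if anything falls off the work surface, if the arm or the gripper's body presses on something with over 40 N, if the wrist force passes 120 N, or if a joint passes its speed limit or range.

## Working session

There is one attempt and no reset: what is moved stays moved. The work goes in short steps, Python scripts to look and compute and a tool call to move; the robot and the scene stay as the last step left them, time stands still between calls to the robot, and variables do not carry over. Pictures are saved under pics/ and viewed, at most 14 in all, crops included, and the job is handed in when it is done.

Besides the shell and the picture viewer there is one more tool, called as name(argument=value, ...) on one line, values as JSON. servo_tool: Moves the arm, as the interface text tells. Its arguments: {"type":"object","properties":{"motion":{"type":"array"},"newtons":{"type":"number"}},"required":["motion"]}

```bash
ls; mkdir -p pics; python3 - <<'E'
from cell import manip
import cv2,numpy as np
for n in("top","scene"):
    c=manip.camera(n); cv2.imwrite(f"pics/{n}0.png",cv2.cvtColor(c["frame"],cv2.COLOR_RGB2BGR))
    np.savez(f"{n}0.npz",**c); print(n,c["vfov"],c["cx"],c["cy"],np.round(c["cam_to_world"],3).tolist())
s=manip.read_state();print(s)
E
```

```text
pics
top 46.873036141489465 282.86502525033023 200.03345607868542 [[0.025, -0.997, 0.068, 482.366], [-1.0, -0.026, -0.005, 2.385], [0.007, -0.068, -0.998, 1509.538], [0.0, 0.0, 0.0, 1.0]]
scene 54.376421005160864 278.03114080701306 209.59639362312635 [[-0.787, 0.423, -0.449, 1140.726], [0.616, 0.534, -0.579, 722.175], [-0.005, -0.732, -0.681, 891.87], [0.0, 0.0, 0.0, 1.0]]
{'clock': 0.1, 'joints': array([-1.21558641e+00,  3.00434422e-01,  1.52150715e+00,  2.19225246e-05,
        1.32069338e+00, -6.65833610e-02]), 'qd': array([ 0.00047699, -0.00088599, -0.00144307, -0.00084364, -0.00026644,
        0.00054819]), 'effort': array([ 1.46300295e-04, -5.32647407e+01, -3.53288949e+01,  7.08285207e-02,
        2.34139472e-02, -9.25436461e-05]), 'eef_pos': array([ 225.08699925, -501.53971476,  168.53774206]), 'eef_rot': array([-3.14055408e+00, -9.05359603e-05,  4.21787792e-01]), 'wrist_force': array([ 0.76004605,  0.36898748, -0.34789941]), 'moment': array([ 0.01195884, -0.00861416,  0.00033279]), 'finger_force': 0.0, 'finger_gap': 94.34358095668483}
```

View pics/top0.png

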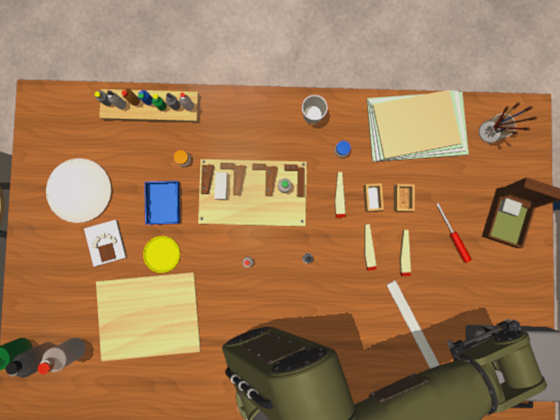

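View pics/scene0.png

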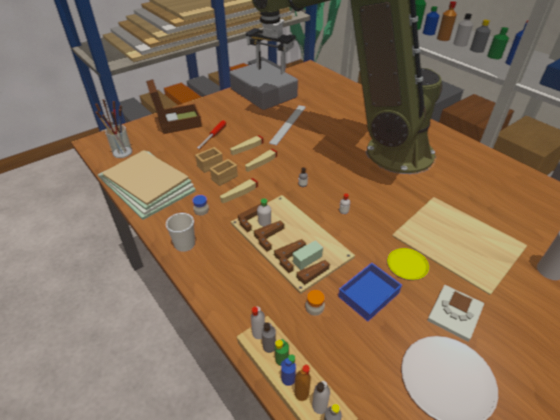

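```bash
cat > h.py <<'E'
from cell import manip
import cv2,numpy as np
def cam(n,name=None):
    c=manip.camera(n)
    if name: cv2.imwrite(f"pics/{name}.png",cv2.cvtColor(c["frame"],cv2.COLOR_RGB2BGR))
    return dict(c,fish=(n=="wrist"))
def ray(c,uv):
    f=c["frame"].shape[0]/2/np.tan(np.radians(c["vfov"])/2)
    d=(np.atleast_2d(uv).astype(float)-[c["cx"],c["cy"]])/f
    if c["fish"]:
        r=np.linalg.norm(d,axis=1,keepdims=True)+1e-9
        v=np.hstack([d/r*np.sin(r),np.cos(r)])
    else: v=np.hstack([d,np.ones((len(d),1))])
    return v@c["cam_to_world"][:3,:3].T
def plane(c,uv,z):
    o=c["cam_to_world"][:3,3]; v=ray(c,uv)
    return o+v*((z-o[2])/v[:,2:3])
def cloud(c):
    H,W=c["range_z"].shape; u,v=np.meshgrid(np.arange(W),np.arange(H))
    uv=np.stack([u.ravel(),v.ravel()],1); w=ray(c,uv); Z=c["cam_to_world"][:3,2]
    P=c["cam_to_world"][:3,3]+w*(c["range_z"].ravel()/(w@Z))[:,None]
    return P.reshape(H,W,3)
def blobs(c,lo,hi,amin=20):
    hsv=cv2.cvtColor(c["frame"],cv2.COLOR_RGB2HSV)
    m=cv2.inRange(hsv,np.array(lo),np.array(hi))
    cs,_=cv2.findContours(m,cv2.RETR_EXTERNAL,cv2.CHAIN_APPROX_NONE)
    return sorted([k for k in cs if cv2.contourArea(k)>=amin],key=cv2.contourArea,reverse=True)
def rect(c,k,z):
    P=plane(c,k.reshape(-1,2),z)[:,:2].astype(np.float32)
    (x,y),(w,h),a=cv2.minAreaRect(P)
    if w<h: w,h,a=h,w,a+90
    return round(x,1),round(y,1),round(w,1),round(h,1),round((a+90)%180-90,1)
E
python3 - <<'E'
from h import *
c=dict(np.load("top0.npz"),fish=False)
for n,lo,hi,z in[("blue",(108,150,60),(125,255,255),35),("lime",(25,180,120),(34,255,255),4),("red",(0,200,100),(6,255,255),15),("red2",(174,200,100),(180,255,255),15),("green",(45,60,60),(85,255,255),90)]:
    for k in blobs(c,lo,hi,8)[:6]: print(n,cv2.boundingRect(k),rect(c,k,z))
P=cloud(c)
for uv in[(220,185),(285,185),(374,195),(404,195)]: print(uv,P[uv[1],uv[0]].round(),c["frame"][uv[1],uv[0]])
f=c["frame"][145:285,190:420]
cv2.imwrite("pics/crop0.png",cv2.resize(cv2.cvtColor(f,cv2.COLOR_RGB2BGR),(800,487),interpolation=cv2.INTER_CUBIC))
E
```

```text
blue (146, 182, 34, 42) (566.8, 361.5, 126.2, 100.1, 2.6)
blue (337, 141, 13, 14) (749.3, -184.9, 39.6, 37.0, -43.5)
blue (142, 91, 10, 13) (891.5, 424.5, 38.2, 27.8, 2.6)
lime (143, 236, 37, 37) (409.0, 366.8, 111.2, 110.5, -88.5)
lime (153, 94, 5, 5) (904.0, 406.8, 12.9, 12.6, 2.5)
lime (95, 91, 5, 6) (907.0, 589.7, 16.1, 12.6, 3.0)
red (450, 232, 21, 30) (454.5, -555.1, 97.8, 25.0, 27.0)
red (38, 363, 12, 11) (59.3, 702.8, 33.0, 29.7, -86.6)
red (402, 273, 9, 3) (367.2, -388.0, 24.7, 6.1, -88.6)
red (336, 214, 9, 4) (541.4, -182.5, 24.8, 9.3, -88.5)
red (367, 267, 9, 4) (381.6, -280.6, 25.3, 7.5, -79.2)
red (122, 91, 5, 5) (908.7, 500.4, 13.6, 11.0, 46.6)
green (0, 347, 10, 23) (106.4, 780.6, 62.0, 25.7, 3.7)
green (152, 97, 11, 10) (863.4, 377.0, 29.7, 27.3, -87.5)
green (281, 180, 8, 8) (628.5, -8.1, 19.8, 19.8, 27.9)
green (138, 94, 6, 5) (878.8, 426.8, 15.0, 12.1, -88.4)
(220, 185) [623. 186.  54.] [219 216 209]
(285, 185) [622. -10. 106.] [ 76 184  90]
(374, 195) [ 608. -288.   10.] [222 220 220]
(404, 195) [ 610. -381.   12.] [191 132  76]
```

View pics/crop0.png

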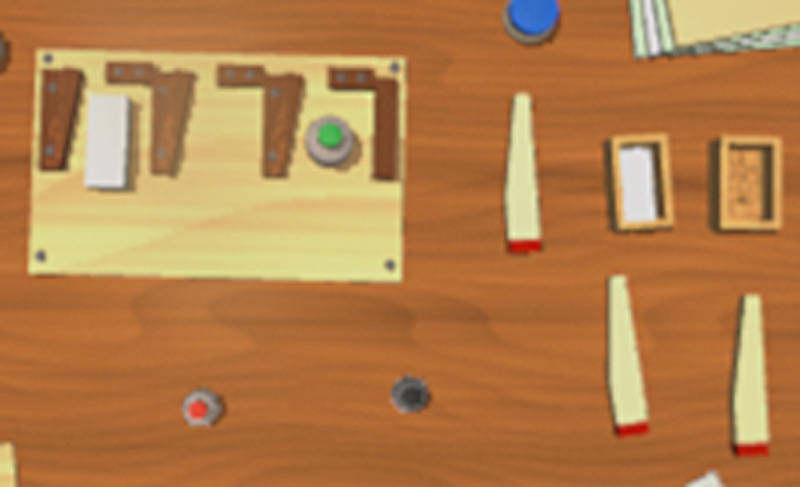

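servo_tool(motion=[[[0.6,0.9,0.26,0,0,-0.134,0],[0.6,0.9,0.26,0,0,-0.134,0],[0.6,0.9,0.26,0,0,-0.134,0],[0.6,0.9,0.26,0,0,-0.134,0],[0.6,0.9,0.26,0,0,-0.134,0],[0.6,0.9,0.26,0,0,-0.134,0],[0.6,0.9,0.26,0,0,-0.134,0],[0.6,0.9,0.26,0,0,-0.134,0],[0.6,0.9,0.26,0,0,-0.134,0],[0.6,0.9,0.26,0,0,-0.134,0]]])

```text
clock: 1.1
eef_pos: [493.2, -98.7, 285.3]
eef_rot: [-3.142, 0.0, 0.001]
wrist_force: [0.3, -1.0, 0.6]
finger_gap: 94.0
finger_force: 0.0
```

servo_tool(motion=[[[0.1,0.25,0.03,0,0,0,0],[0.1,0.25,0.03,0,0,0,0],[0.1,0.25,0.03,0,0,0,0],[0.1,0.25,0.03,0,0,0,0],[0.1,0.25,0.03,0,0,0,0],[0.1,0.25,0.03,0,0,0,0]]])

```text
clock: 1.7
eef_pos: [542.3, 23.5, 299.7]
eef_rot: [3.141, 0.001, -0.0]
wrist_force: [-0.5, -0.4, -1.0]
finger_gap: 94.0
finger_force: 0.0
```

```bash
python3 - <<'E'
from h import *
c=cam("wrist","w1"); np.savez("w1.npz",**c)
print(c["vfov"],c["cx"],c["cy"],c["cam_to_world"].round(3).tolist()); print(manip.read_state()["eef_pos"])
E
```

```text
65.70646984690485 282.3789367960795 217.67864050645008 [[0.001, -0.972, -0.234, 609.457], [-1.0, -0.0, -0.001, 23.98], [0.001, 0.234, -0.972, 515.704], [0.0, 0.0, 0.0, 1.0]]
[542.32801893  23.35896096 299.84840884]
```

View pics/w1.png

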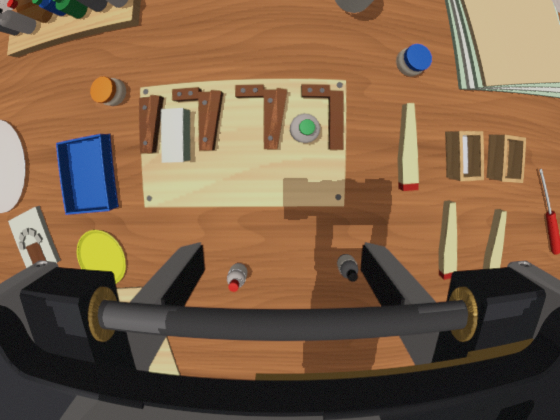

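```bash
python3 - <<'E'
from h import *
c=dict(np.load("w1.npz")); P=cloud(c); hsv=cv2.cvtColor(c["frame"],cv2.COLOR_RGB2HSV)
for uv in[(250,175),(165,190),(320,100),(335,120),(272,110),(306,127),(172,135),(460,150)]: print(uv,P[uv[1],uv[0]].round(),hsv[uv[1],uv[0]])
# board base: bounding corners by sat/val vs table
m=((hsv[...,0]>17)&(hsv[...,1]<150)&(hsv[...,2]>60)).astype(np.uint8); m[:70]=0;m[225:]=0;m[:,:125]=0;m[:,365:]=0
m=cv2.morphologyEx(m,cv2.MORPH_OPEN,np.ones((3,3)))
k=max(cv2.findContours(m,cv2.RETR_EXTERNAL,cv2.CHAIN_APPROX_NONE)[0],key=cv2.contourArea)
print("base",cv2.boundingRect(k),rect(c,k,12))
d=((hsv[...,0]<14)&(hsv[...,2]<130)).astype(np.uint8); d[:80]=0; d[155:]=0; d[:,:135]=0; d[:,350:]=0
cv2.imwrite("pics/dark.png",cv2.resize(d[75:160,130:355]*255,(900,340),interpolation=0))
top=((P[...,2]>28)&(P[...,2]<42)).astype(np.uint8); top[:80]=0; top[155:]=0; top[:,:135]=0; top[:,350:]=0
for nm,mm in(("dark",d),("top",top),("both",d&top)):
  for k in cv2.findContours(mm,cv2.RETR_EXTERNAL,cv2.CHAIN_APPROX_NONE)[0]:
    if cv2.contourArea(k)>60: print(nm,rect(c,k,34)); Q=plane(c,cv2.approxPolyDP(k,2.0,True).reshape(-1,2),34)[:,:2]; print(Q.round().tolist())
E
```

```text
(250, 175) [557.  74.  13.] [ 20  82 206]
(165, 190) [535. 215.  13.] [ 28  60 207]
(320, 100) [674. -34.  11.] [ 26  64 206]
(335, 120) [642. -54.  34.] [ 11 150 121]
(272, 110) [655.  39.  35.] [ 11 149 137]
(306, 127) [627.  -6. 103.] [ 67 130 172]
(172, 135) [622. 185.  54.] [ 30   7 207]
(460, 150) [ 607. -257.   50.] [ 17 109 188]
base (140, 79, 206, 128) (607.3, 91.1, 330.8, 200.9, -89.8)
dark (642.3, 230.1, 88.6, 38.3, -5.3)
[[683.0, 209.0], [686.0, 226.0], [647.0, 228.0], [641.0, 233.0], [657.0, 237.0], [684.0, 232.0], [684.0, 246.0], [599.0, 245.0], [599.0, 233.0], [608.0, 238.0], [614.0, 234.0], [618.0, 241.0], [643.0, 232.0], [636.0, 227.0], [598.0, 230.0], [600.0, 221.0]]
dark (647.4, 157.2, 91.8, 77.6, -8.6)
[[693.0, 190.0], [678.0, 189.0], [672.0, 146.0], [599.0, 147.0], [614.0, 144.0], [607.0, 138.0], [614.0, 131.0], [599.0, 127.0], [681.0, 113.0], [685.0, 128.0], [658.0, 133.0], [646.0, 130.0], [617.0, 141.0], [623.0, 144.0], [684.0, 134.0], [693.0, 150.0]]
dark (646.8, -35.0, 94.7, 59.4, 0.4)
[[693.0, -5.0], [676.0, -7.0], [674.0, -45.0], [601.0, -45.0], [600.0, -65
[... 1461 characters left out ...]
0], [672.0, 146.0], [599.0, 147.0], [614.0, 144.0], [607.0, 138.0], [614.0, 131.0], [599.0, 129.0], [683.0, 114.0], [685.0, 128.0], [658.0, 133.0], [646.0, 130.0], [617.0, 141.0], [623.0, 144.0], [684.0, 134.0], [686.0, 148.0], [693.0, 150.0]]
both (646.8, -35.0, 94.7, 59.4, 0.4)
[[693.0, -5.0], [678.0, -5.0], [676.0, -46.0], [602.0, -45.0], [600.0, -65.0], [684.0, -64.0], [685.0, -46.0], [694.0, -42.0]]
both (647.8, 61.3, 92.0, 74.5, -9.0)
[[693.0, 92.0], [677.0, 92.0], [676.0, 50.0], [600.0, 49.0], [599.0, 45.0], [609.0, 45.0], [614.0, 37.0], [602.0, 31.0], [684.0, 18.0], [685.0, 31.0], [634.0, 30.0], [625.0, 36.0], [624.0, 33.0], [617.0, 45.0], [684.0, 36.0], [684.0, 48.0], [693.0, 53.0]]
```

```bash
python3 - <<'E'
from h import *
c=dict(np.load("w1.npz")); P=cloud(c)
def sel(x0,x1,y0,y1,z0,z1):
    Q=P.reshape(-1,3); Q=Q[(Q[:,0]>x0)&(Q[:,0]<x1)&(Q[:,1]>y0)&(Q[:,1]<y1)&(Q[:,2]>z0)&(Q[:,2]<z1)]
    r=cv2.minAreaRect(Q[:,:2].astype(np.float32)); return np.round(r[0],1),np.round(r[1],1),round(r[2],1),len(Q)
print("cap",sel(590,670,-40,30,97,110)); print("offcut",sel(570,676,151,215,50,57))
for k in blobs(c,(60,100,60),(75,255,255),20)[:2]: print(rect(c,k,102))
E
```

```text
cap (array([627.9,  -6.8]), array([19.3, 19. ]), 0.5, 195)
offcut (array([622.5, 185.9]), array([35.7, 79.6]), 89.5, 1172)
(627.5, -6.9, 18.3, 18.1, -26.0)
(850.8, 371.2, 39.6, 17.5, 73.4)
```

servo_tool(motion=[[[0.171,-0.061,-0.34,0,0,0,0],[0.171,-0.061,-0.34,0,0,0,0],[0.171,-0.061,-0.34,0,0,0,0],[0.171,-0.061,-0.34,0,0,0,0],[0.171,-0.061,-0.34,0,0,0,0.2],[0.171,-0.061,-0.34,0,0,0,0.2],[0.171,-0.061,-0.43,0,0,0,0.2],[0.171,-0.061,-0.52,0,0,0,0.2],[0.171,-0.061,-0.52,0,0,0,0.2],[0.171,-0.061,-0.52,0,0,0,0.2]]], newtons=15)

```text
clock: 2.75
eef_pos: [629.0, -6.3, 43.0]
eef_rot: [3.141, -0.003, 0.001]
wrist_force: [0.5, 1.0, 0.3]
finger_gap: 75.4
finger_force: 0.0
```

servo_tool(motion=[[[0,0,-0.008,0,0,0,0.2],[0,0,-0.008,0,0,0,0.65],[0,0,-0.008,0,0,0,0.65],[0,0,-0.008,0,0,0,0.65],[0,0,-0.008,0,0,0,0.65],[0,0,-0.008,0,0,0,0.65],[0,0,-0.008,0,0,0,0.65]]])

```text
clock: 3.45
eef_pos: [628.2, -6.3, 36.1]
eef_rot: [3.141, -0.0, 0.001]
wrist_force: [-0.1, -1.4, 1.5]
finger_gap: 33.6
finger_force: 5.4
```

servo_tool(motion=[[[0,0,0,0,0,0,0.8],[0,0,0,0,0,0,0.8],[0,0,0,0,0,0,0.8]]])

```text
clock: 3.75
eef_pos: [628.1, -6.2, 36.0]
eef_rot: [3.142, -0.0, 0.001]
wrist_force: [-0.4, -1.5, 1.2]
finger_gap: 32.8
finger_force: 12.4
```

```bash
python3 - <<'E'
from h import *
c=cam("wrist","w2"); P=cloud(c)
for k in blobs(c,(50,80,50),(80,255,255),20)[:2]: print(cv2.boundingRect(k),rect(c,k,102),P[tuple(k.reshape(-1,2).mean(0).astype(int)[::-1])].round())
E
```

```text
(263, 251, 39, 44) (630.6, -5.7, 23.5, 19.2, 0.0) [631.  -5. 102.]
```

View pics/w2.png

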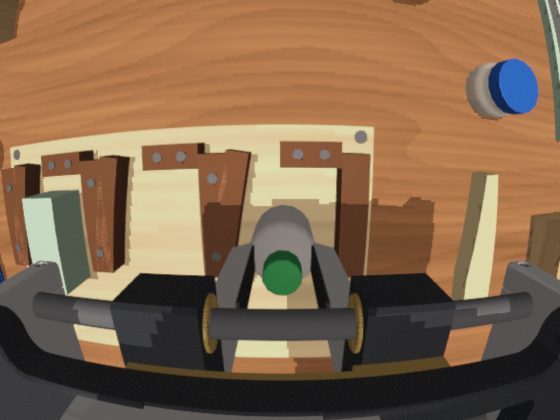

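servo_tool(motion=[[[0,0,0,0,0,0,0.9],[0,0,0,0,0,0,0.9],[0,0,0.01,0,0,0,0.9],[0,0,0.02,0,0,0,0.9],[0,0,0.03,0,0,0,0.9],[0,0,0.04,0,0,0,0.9],[0,0,0.04,0,0,0,0.9]]], newtons=25)

```text
clock: 4.5
eef_pos: [628.5, -6.2, 56.9]
eef_rot: [3.142, -0.001, 0.001]
wrist_force: [0.5, -1.0, -1.8]
finger_gap: 20.0
finger_force: 32.5
```

```bash
python3 - <<'E'
from h import *
s=manip.read_state(); print(s["eef_pos"],s["wrist_force"],s["moment"])
c=cam("wrist"); P=cloud(c)
for k in blobs(c,(50,80,50),(80,255,255),20)[:2]: print(cv2.boundingRect(k),P[tuple(k.reshape(-1,2).mean(0).astype(int)[::-1])].round())
E
```

```text
[628.49081351  -6.16042202  56.86846938] [ 0.53932017 -1.04734294 -1.81838127] [ 0.01811482  0.01374112 -0.00892896]
(264, 246, 38, 42) [632.  -6. 115.]
```

servo_tool(motion=[[[0,0,0.04,0,0,0,0.9],[0,0,0.09,0,0,0,0.9],[0,0,0.14,0,0,0,0.9],[-0.026,0.045,0.16,0,0,0,0.9],[-0.061,0.104,0.16,0,0,0,0.9],[-0.1,0.171,0.16,0,0,0,0.9],[-0.14,0.239,0.16,0,0,0,0.9],[-0.18,0.306,0.16,0,0,0,0.9],[-0.22,0.373,0.16,0,0,0,0.9],[-0.26,0.44,0.16,0,0,0,0.9]]])

```text
clock: 5.55
eef_pos: [497.0, 215.0, 135.8]
eef_rot: [3.142, 0.0, 0.001]
wrist_force: [1.1, -0.1, -1.0]
finger_gap: 20.2
finger_force: 31.9
```

servo_tool(motion=[[[-0.04,0.068,0,0,0,0,0.9],[-0.08,0.136,0,0,0,0,0.9],[-0.118,0.2,0,0,0,0,0.9],[-0.148,0.252,0,0,0,0,0.9],[-0.168,0.286,0,0,0,0,0.9],[-0.178,0.303,0,0,0,0,0.9],[-0.178,0.303,-0.04,0,0,0,0.9],[-0.178,0.303,-0.08,0,0,0,0.9],[-0.178,0.303,-0.12,0,0,0,0.9],[-0.178,0.303,-0.12,0,0,0,0.9]]])

```text
clock: 6.55
eef_pos: [408.3, 364.0, 73.5]
eef_rot: [3.139, 0.003, 0.0]
wrist_force: [-0.2, 0.9, -0.8]
finger_gap: 20.3
finger_force: 32.0
```

```bash
python3 - <<'E'
from h import *
s=manip.read_state(); print(s["eef_pos"],s["wrist_force"],s["finger_gap"])
c=cam("wrist","w3"); P=cloud(c)
for k in blobs(c,(50,80,50),(80,255,255),20)[:2]: print(cv2.boundingRect(k),P[tuple(k.reshape(-1,2).mean(0).astype(int)[::-1])].round())
for k in blobs(c,(25,180,120),(34,255,255),200)[:1]: print("plate",rect(c,k,4))
E
```

```text
[408.28473656 363.9933405   73.53016969] [-0.24334965  0.90836634 -0.84590166] 20.344295259883367
(264, 246, 38, 42) [411. 365. 131.]
plate (417.0, 365.1, 110.7, 91.4, -88.7)
```

View pics/w3.png

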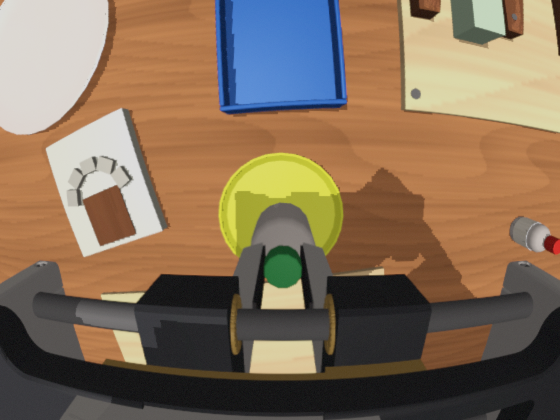

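servo_tool(motion=[[[0,0.006,-0.03,0,0,0,0.9],[0,0.006,-0.055,0,0,0,0.9],[0,0.006,-0.065,0,0,0,0.9],[0,0.006,-0.07,0,0,0,0.9],[0,0.006,-0.073,0,0,0,0.9],[0,0.006,-0.074,0,0,0,0.9],[0,0.006,-0.074,0,0,0,0.9]]])

```text
clock: 7.3
eef_pos: [409.2, 368.5, 39.2]
eef_rot: [-3.141, -0.0, 0.001]
wrist_force: [0.7, 0.2, -0.6]
finger_gap: 20.0
finger_force: 32.0
```

servo_tool(motion=[[[0,0,-0.003,0,0,0,0.9],[0,0,-0.003,0,0,0,0.9],[0,0,-0.003,0,0,0,0.9]]])

```text
clock: 7.6
eef_pos: [409.1, 368.3, 37.5]
eef_rot: [-3.142, -0.0, 0.001]
wrist_force: [-0.3, 0.8, -0.6]
finger_gap: 19.9
finger_force: 32.0
```

servo_tool(motion=[[[0,0,-0.004,0,0,0,0.9],[0,0,-0.004,0,0,0,0.9],[0,0,-0.004,0,0,0,0.9]]])

```text
clock: 7.9
eef_pos: [409.6, 368.6, 36.3]
eef_rot: [-3.141, -0.001, 0.001]
wrist_force: [-0.3, -1.0, 7.9]
finger_gap: 20.2
finger_force: 32.0
```

servo_tool(motion=[[[0,0,0,0,0,0,0.6],[0,0,0,0,0,0,0.4],[0,0,0,0,0,0,0.4],[0,0,0.03,0,0,0,0.4],[0,0,0.1,0,0,0,0.4],[0,0,0.2,0,0,0,0.4],[0,0,0.24,0,0,0,0.4],[0.08,-0.068,0.24,0,0,0,0.4],[0.15,-0.13,0.24,0,0,0,0.4],[0.22,-0.19,0.24,0,0,0,0.4]]])

```text
clock: 8.9
eef_pos: [520.2, 272.1, 155.6]
eef_rot: [-3.141, -0.0, 0.001]
wrist_force: [1.1, 0.9, 0.9]
finger_gap: 56.3
finger_force: 0.0
```

servo_tool(motion=[[[0.08,-0.068,0,0,0,0,0.4],[0.15,-0.13,0,0,0,0,0.4],[0.206,-0.175,-0.04,0,0,0,0.4],[0.206,-0.175,-0.04,0,0,0,0.4],[0.206,-0.175,-0.04,0,0,0,0.4]]])

```text
clock: 9.4
eef_pos: [621.9, 185.5, 134.6]
eef_rot: [3.141, 0.002, -0.0]
wrist_force: [-0.2, 0.7, -0.1]
finger_gap: 56.4
finger_force: 0.0
```

```bash
python3 - <<'E'
from h import *
s=manip.read_state(); print(s["eef_pos"],s["wrist_force"],s["finger_gap"])
c=cam("wrist"); P=cloud(c)
Q=P.reshape(-1,3); Q=Q[(Q[:,0]>570)&(Q[:,0]<676)&(Q[:,1]>151)&(Q[:,1]<215)&(Q[:,2]>49)&(Q[:,2]<57)]
print(cv2.minAreaRect(Q[:,:2].astype(np.float32)),len(Q))
c=cam("top"); P=cloud(c)
for k in blobs(c,(50,80,50),(80,255,255),10): print(cv2.boundingRect(k),rect(c,k,94),P[tuple(k.reshape(-1,2).mean(0).astype(int)[::-1])].round())
E
```

```text
[621.92345029 185.45231161 134.55029011] [-0.20692314  0.72399262 -0.05231624] 56.417799934735356
((622.5239868164062, 185.64825439453125), (32.895206451416016, 80.23063659667969), 89.44120025634766) 2913
(0, 339, 31, 31) (129.2, 762.0, 109.2, 56.7, -51.0) [131. 751. 108.]
(152, 98, 14, 12) (859.8, 371.3, 47.4, 26.1, 54.5) [861. 373.  94.]
(150, 252, 8, 7) (409.8, 366.6, 18.6, 18.2, 47.0) [413. 367.  98.]
(139, 94, 5, 5) (877.7, 424.1, 12.2, 11.8, 2.6) [876. 419. 112.]
```

servo_tool(motion=[[[-0.02,-0.001,0,0,0,0,0.575],[-0.02,-0.001,-0.08,0,0,0,0.575],[-0.02,-0.001,-0.14,0,0,0,0.575],[-0.02,-0.001,-0.18,0,0,0,0.575],[-0.02,-0.001,-0.2,0,0,0,0.575],[-0.02,-0.001,-0.22,0,0,0,0.575],[-0.02,-0.001,-0.22,0,0,0,0.575],[-0.02,-0.001,-0.22,0,0,0,0.9],[-0.02,-0.001,-0.22,0,0,0,0.9],[-0.02,-0.001,-0.22,0,0,0,0.9]]], newtons=20)

```text
clock: 10.5
eef_pos: [612.5, 185.4, 26.2]
eef_rot: [-3.141, -0.001, 0.001]
wrist_force: [0.4, -0.0, -0.8]
finger_gap: 19.2
finger_force: 0.0
```

```bash
python3 - <<'E'
from h import *
s=manip.read_state(); print(s["eef_pos"],s["wrist_force"],s["finger_gap"],s["finger_force"])
c=cam("wrist","w4"); P=cloud(c)
Q=P.reshape(-1,3); Q=Q[(Q[:,0]>540)&(Q[:,0]<676)&(Q[:,1]>151)&(Q[:,1]<215)&(Q[:,2]>49)&(Q[:,2]<57)]
print(cv2.minAreaRect(Q[:,:2].astype(np.float32)),len(Q))
E
```

```text
[612.4779455  185.408152    26.23989986] [ 0.36223868 -0.02565922 -0.76767735] 19.18552375012186 0.0
((622.499267578125, 186.11659240722656), (33.71833419799805, 80.46577453613281), 89.32713317871094) 5871
```

View pics/w4.png

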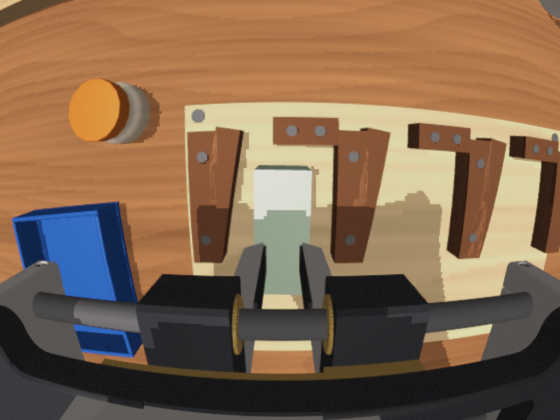

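```bash
python3 - <<'E'
from h import *
c=cam("wrist"); P=cloud(c)
print(c["cam_to_world"].round(2).tolist())
for v in range(240,300,6): print(v,[P[v,u].round().tolist() for u in(250,257,305,313,320)])
c=cam("scene","s1"); 
E
python3 -c "
import cv2;a=cv2.imread('pics/s1.png');cv2.imwrite('pics/s1c.png',cv2.resize(a[180:340,180:420],None,fx=3,fy=3,interpolation=cv2.INTER_CUBIC))"
```

```text
[[0.0, -0.97, -0.23, 679.23], [-1.0, -0.0, -0.0, 185.82], [0.0, 0.23, -0.97, 242.17], [0.0, 0.0, 0.0, 1.0]]
240 [[607.0, 210.0, 11.0], [620.0, 201.0, 53.0], [620.0, 172.0, 53.0], [607.0, 163.0, 13.0], [607.0, 158.0, 13.0]]
246 [[602.0, 210.0, 11.0], [622.0, 200.0, 70.0], [622.0, 173.0, 71.0], [622.0, 169.0, 70.0], [603.0, 158.0, 13.0]]
252 [[622.0, 203.0, 81.0], [622.0, 199.0, 80.0], [621.0, 174.0, 79.0], [622.0, 170.0, 81.0], [597.0, 157.0, 11.0]]
258 [[621.0, 202.0, 88.0], [622.0, 198.0, 89.0], [621.0, 174.0, 87.0], [621.0, 170.0, 88.0], [622.0, 167.0, 90.0]]
264 [[622.0, 201.0, 97.0], [622.0, 198.0, 98.0], [622.0, 175.0, 98.0], [622.0, 171.0, 99.0], [622.0, 168.0, 98.0]]
270 [[622.0, 201.0, 105.0], [622.0, 197.0, 105.0], [621.0, 175.0, 104.0], [622.0, 172.0, 105.0], [621.0, 168.0, 104.0]]
276 [[621.0, 200.0, 110.0], [622.0, 197.0, 112.0], [622.0, 176.0, 112.0], [621.0, 172.0, 111.0], [646.0, 176.0, 166.0]]
282 [[622.0, 199.0, 118.0], [621.0, 196.0, 117.0], [621.0, 176.0, 117.0], [621.0, 173.0, 117.0], [645.0, 176.0, 169.0]]
288 [[621.0, 199.0, 123.0], [622.0, 196.0, 124.0], [621.0, 176.0, 122.0], [621.0, 173.0, 123.0], [644.0, 176.0, 169.0]]
294 [[621.0, 198.0, 129.0], [621.0, 196.0, 128.0], [620.0, 177.0, 126.0], [621.0, 174.0, 128.0], [642.0, 176.0, 170.0]]
```

View pics/s1c.png

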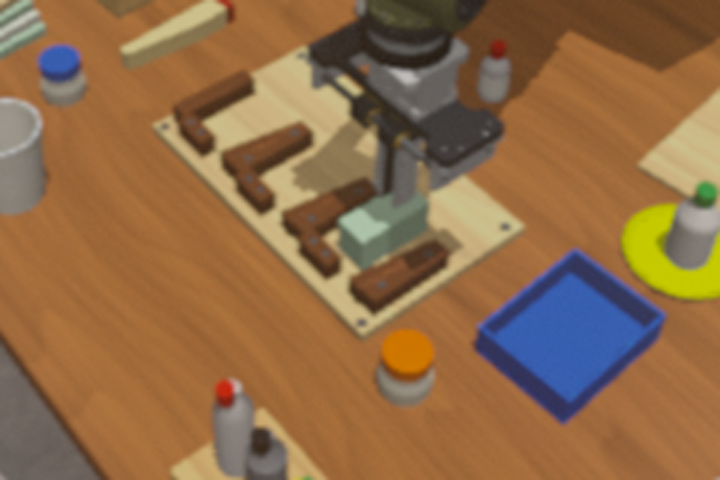

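servo_tool(motion=[[[0,0.001,0.01,0,0,0,0.575],[0,0.001,0.01,0,0,0,0.575],[0,0.001,0.01,0,0,0,0.575],[0,0.001,-0.02,0,0,0,0.575],[0,0.001,-0.05,0,0,0,0.575],[0,0.001,-0.07,0,0,0,0.575],[0,0.001,-0.07,0,0,0,0.575],[0,0.001,-0.07,0,0,0,0.575]]], newtons=20)

```text
clock: 11.45
eef_pos: [612.0, 185.8, -9.9]
eef_rot: [3.141, 0.001, 0.001]
wrist_force: [-0.0, -0.6, -0.7]
finger_gap: 39.7
finger_force: 0.0
```

```bash
python3 - <<'E'
from h import *
s=manip.read_state(); print(s["eef_pos"],s["wrist_force"],s["finger_gap"])
c=cam("wrist"); P=cloud(c)
for v in range(200,250,3): print(v,[P[v,u].round().tolist() for u in(242,248,318,325)])
E
```

```text
[612.02501982 185.8124826   -9.92599281] [-0.03573116 -0.5652225  -0.72502822] 39.71043145775009
200 [[644.0, 211.0, 12.0], [644.0, 207.0, 13.0], [643.0, 164.0, 12.0], [644.0, 160.0, 14.0]]
203 [[641.0, 211.0, 11.0], [642.0, 207.0, 12.0], [642.0, 164.0, 12.0], [642.0, 160.0, 12.0]]
206 [[640.0, 211.0, 13.0], [640.0, 207.0, 12.0], [640.0, 164.0, 12.0], [640.0, 160.0, 12.0]]
209 [[638.0, 211.0, 14.0], [638.0, 207.0, 13.0], [638.0, 164.0, 13.0], [638.0, 160.0, 12.0]]
212 [[636.0, 211.0, 13.0], [645.0, 203.0, 53.0], [636.0, 164.0, 14.0], [636.0, 160.0, 13.0]]
215 [[634.0, 211.0, 12.0], [644.0, 203.0, 53.0], [634.0, 164.0, 12.0], [634.0, 160.0, 12.0]]
218 [[632.0, 211.0, 11.0], [642.0, 203.0, 53.0], [632.0, 164.0, 13.0], [632.0, 160.0, 12.0]]
221 [[630.0, 211.0, 12.0], [640.0, 203.0, 52.0], [630.0, 164.0, 11.0], [631.0, 160.0, 13.0]]
224 [[628.0, 211.0, 12.0], [639.0, 203.0, 52.0], [629.0, 164.0, 13.0], [629.0, 160.0, 13.0]]
227 [[627.0, 211.0, 12.0], [626.0, 207.0, 12.0], [626.0, 164.0, 11.0], [627.0, 160.0, 13.0]]
230 [[625.0, 211.0, 14.0], [625.0, 207.0, 12.0], [625.0, 164.0, 13.0], [624.0, 159.0, 11.0]]
233 [[623.0, 211.0, 12.0], [623.0, 208.0, 12.0], [623.0, 164.0, 12.0], [623.0, 159.0, 12.0]]
236 [[621.0, 211.0, 13.0], [621.0, 208.0, 13.0], [621.0, 164.0, 12.0], [621.0, 160.0, 13.0]]
239 [[619.0, 211.0, 12.0], [619.0, 207.0, 13.0], [619.0, 164.0, 12.0], [619.0, 159.0, 12.0]]
242 [[617.0, 211.0, 13.0], [617.0, 208.0, 12.0], [617.0, 164.0, 12.0], [617.0, 159.0, 12.0]]
245 [[621.0, 209.0, 32.0], [620.0, 206.0, 28.0], [620.0, 165.0, 28.0], [621.0, 162.0, 33.0]]
248 [[622.0, 208.0, 38.0], [619.0, 206.0, 30.0], [620.0, 166.0, 33.0], [622.0, 163.0, 38.0]]
```

servo_tool(motion=[[[0,0,0,0,0,0,0.8],[0,0,0,0,0,0,0.8],[0,0,0,0,0,0,0.8],[0,0,0,0,0,0,0.8],[0,0,0.03,0,0,0,0.8],[0,0,0.1,0,0,0,0.8],[0,0,0.16,0,0,0,0.8],[0,0,0.16,0,0,0,0.8]]], newtons=25)

```text
clock: 12.3
eef_pos: [614.2, 186.4, 76.0]
eef_rot: [-3.14, -0.007, 0.001]
wrist_force: [0.1, -0.1, 0.1]
finger_gap: 33.7
finger_force: 25.0
```

servo_tool(motion=[[[-0.02,0.08,0,0,0,0,0.8],[-0.05,0.16,0,0,0,0,0.8],[-0.08,0.25,0,0,0,0,0.8],[-0.1,0.32,0,0,0,0,0.8],[-0.11,0.35,0,0,0,0,0.8],[-0.11,0.35,0,0,0,0,0.8],[-0.11,0.35,-0.06,0,0,0,0.8],[-0.11,0.35,-0.12,0,0,0,0.8],[-0.11,0.35,-0.165,0,0,0,0.8],[-0.11,0.35,-0.168,0,0,0,0.8]]])

```text
clock: 13.3
eef_pos: [556.7, 358.5, -16.0]
eef_rot: [3.14, 0.003, -0.001]
wrist_force: [-0.5, -0.5, -0.8]
finger_gap: 33.6
finger_force: 25.0
```

servo_tool(motion=[[[0,0,-0.004,0,0,0,0.8],[0,0,-0.004,0,0,0,0.8],[0,0,-0.004,0,0,0,0.8]]])

```text
clock: 13.6
eef_pos: [557.7, 360.8, -14.4]
eef_rot: [-3.141, -0.001, 0.001]
wrist_force: [0.9, -0.3, -0.4]
finger_gap: 33.6
finger_force: 25.0
```

servo_tool(motion=[[[0,0,-0.003,0,0,0,0.8],[0,0,-0.003,0,0,0,0.47],[0,0,-0.003,0,0,0,0.47],[0,0,-0.003,0,0,0,0.47],[0,0,0.05,0,0,0,0.47],[0,0,0.14,0,0,0,0.47],[0,-0.08,0.22,0,0,0,0.47],[0,-0.17,0.26,0,0,0,0.2],[0,-0.26,0.26,0,0,0,0.2],[0,-0.36,0.26,0,0,0,0.2]]])

```text
clock: 14.6
eef_pos: [557.2, 179.4, 115.7]
eef_rot: [-3.141, -0.002, 0.002]
wrist_force: [0.7, -0.3, -0.5]
finger_gap: 70.7
finger_force: 0.0
```

servo_tool(motion=[[[0,-0.1,0,0,0,0,0.2],[0,-0.2,0,0,0,0,0.2],[-0.01,-0.3,0,0,0,0,0.2],[-0.02,-0.4,0,0,0,0,0.2],[-0.03,-0.5,0,0,0,0,0.2],[-0.04,-0.6,0,0,0,0,0.2],[-0.04,-0.7,0,0,0,0,0.2],[-0.04,-0.8,0,0,0,0,0.2],[-0.04,-0.9,0,0,0,0,0.2],[-0.04,-0.93,0,0,0,0,0.2]]])

```text
clock: 15.6
eef_pos: [536.3, -288.2, 114.3]
eef_rot: [3.141, -0.0, -0.003]
wrist_force: [-0.3, 1.0, -0.7]
finger_gap: 75.2
finger_force: 0.0
```

```bash
python3 - <<'E'
from h import *
s=manip.read_state(); print(s["clock"],s["eef_pos"],s["finger_gap"],s["joints"].round(2))
c=cam("wrist","w5"); np.savez("w5.npz",**c)
t=cam("top"); np.savez("top1.npz",**t); P=cloud(t)
print("tray",P[188:218,150:176,2].reshape(-1,26).max().round(), P[200,162].round())
Q=P.reshape(-1,3); Q=Q[(Q[:,0]>510)&(Q[:,0]<625)&(Q[:,1]>318)&(Q[:,1]<405)&(Q[:,2]>38)&(Q[:,2]<52)]; print(len(Q),cv2.minAreaRect(Q[:,:2].astype(np.float32)))
E
```

```text
15.6 [ 536.31461445 -288.245789    114.33689621] 75.21318874226375 [-0.55  0.48  1.41 -0.    1.26  1.02]
tray 1510.0 [573. 361.  45.]
306 ((567.5242309570312, 348.9815979003906), (79.08847045898438, 60.51173782348633), 1.121804118156433)
```

View pics/w5.png

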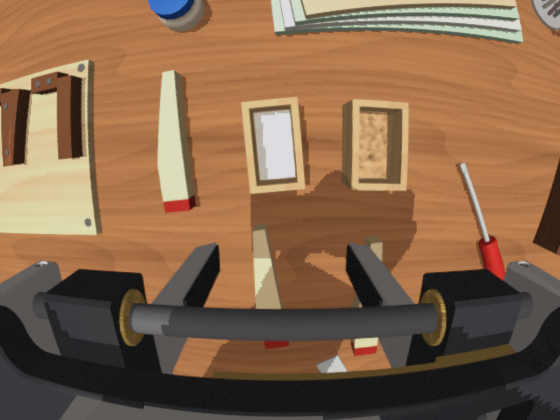

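```bash
cat >> h.py <<'E'
def top(P,x0,x1,y0,y1,z0,z1):
    Q=P.reshape(-1,3); Q=Q[(Q[:,0]>x0)&(Q[:,0]<x1)&(Q[:,1]>y0)&(Q[:,1]<y1)&(Q[:,2]>z0)&(Q[:,2]<z1)]
    if len(Q)<5: return None
    (x,y),(w,h),a=cv2.minAreaRect(Q[:,:2].astype(np.float32))
    if w<h: w,h,a=h,w,a+90
    return round(x,1),round(y,1),round(w,1),round(h,1),round((a+90)%180-90,1),len(Q)
E
python3 - <<'E'
from h import *
c=dict(np.load("w5.npz")); P=cloud(c)
print("a",top(P,540,680,-320,-225,46,55)); print("c",top(P,540,680,-430,-330,46,55)); print("w0",top(P,520,720,-215,-150,19,28))
E
```

```text
a (599.8, -280.1, 80.5, 48.6, 4.8, 1942)
c (601.4, -374.6, 80.5, 53.2, 0.4, 1979)
w0 (606.4, -176.5, 139.8, 28.3, 5.0, 3160)
```

servo_tool(motion=[[[0.08,0.016,0,0,0,0.027,0.2],[0.127,0.016,-0.04,0,0,0.027,0.2],[0.127,0.016,-0.1,0,0,0.027,0.2],[0.127,0.016,-0.16,0,0,0.027,0.2],[0.127,0.016,-0.21,0,0,0.027,0.2],[0.127,0.016,-0.24,0,0,0.027,0.2],[0.127,0.016,-0.249,0,0,0.027,0.2],[0.127,0.016,-0.249,0,0,0.027,0.2],[0.127,0.016,-0.249,0,0,0.027,0.2]]], newtons=20)

```text
clock: 16.6
eef_pos: [601.4, -276.2, -8.6]
eef_rot: [3.141, -0.002, 0.086]
wrist_force: [0.3, 0.7, 0.4]
finger_gap: 74.9
finger_force: 0.0
```

```bash
python3 - <<'E'
from h import *
s=manip.read_state(); print(s["clock"],s["eef_pos"],s["eef_rot"],s["finger_gap"])
c=cam("wrist"); P=cloud(c); print("a",top(P,540,680,-320,-235,46,54))
E
```

```text
16.6 [ 601.37921235 -276.24595794   -8.56560259] [ 3.14053753e+00 -1.74193650e-03  8.58597486e-02] 74.92984456137766
a (609.3, -277.5, 84.9, 61.5, -84.9, 4003)
```

servo_tool(motion=[[[-0.003,-0.007,-0.003,0,0,0,0.2],[-0.003,-0.007,-0.003,0,0,0,0.6],[-0.003,-0.007,-0.003,0,0,0,0.6],[-0.003,-0.007,-0.003,0,0,0,0.6],[-0.003,-0.007,-0.003,0,0,0,0.6],[-0.003,-0.007,-0.003,0,0,0,0.6]]], newtons=20)

```text
clock: 17.25
eef_pos: [599.2, -279.7, -11.5]
eef_rot: [3.141, -0.0, 0.086]
wrist_force: [-0.1, 0.3, 0.7]
finger_gap: 47.9
finger_force: 20.0
```

servo_tool(motion=[[[0,0,0.06,0,0,0,0.6],[0,0,0.14,0,0,0,0.6],[0.01,0.05,0.16,0,0,-0.01,0.6],[0.02,0.13,0.16,0,0,-0.02,0.6],[0.03,0.21,0.16,0,0,-0.027,0.6],[0.04,0.3,0.16,0,0,-0.027,0.6],[0.05,0.39,0.16,0,0,-0.027,0.6],[0.06,0.46,0.16,0,0,-0.027,0.6],[0.064,0.51,0.16,0,0,-0.027,0.6],[0.064,0.52,0.16,0,0,-0.027,0.6]]])

```text
clock: 18.25
eef_pos: [631.1, -16.9, 68.3]
eef_rot: [-3.141, 0.0, 0.004]
wrist_force: [1.0, -0.7, -2.3]
finger_gap: 48.0
finger_force: 20.0
```

servo_tool(motion=[[[0,0,0,0,0,0,0.6],[0,0,-0.04,0,0,0,0.6],[0,0,-0.08,0,0,0,0.6],[0,0,-0.1,0,0,0,0.6],[0,0,-0.1,0,0,0,0.6],[0,0,-0.1,0,0,0,0.6]]])

```text
clock: 18.85
eef_pos: [631.4, -20.3, 19.1]
eef_rot: [3.142, -0.001, 0.0]
wrist_force: [0.4, -0.0, -1.4]
finger_gap: 48.2
finger_force: 20.0
```

```bash
python3 - <<'E'
from h import *
s=manip.read_state(); print(s["clock"],s["eef_pos"],s["eef_rot"],s["finger_gap"],s["wrist_force"])
c=cam("wrist","w6"); P=cloud(c); np.savez("w6.npz",**c)
bot=s["eef_pos"][2]+11.5
print("box",top(P,560,690,-60,20,bot+45,bot+54)); print("fence",top(P,590,690,-75,-30,29,37), "st",top(P,675,700,-38,0,29,37))
E
```

```text
18.85 [631.43984637 -20.31889177  19.08916966] [ 3.14150249e+00 -6.05739925e-04  1.36780826e-04] 48.185835817582124 [ 0.3891915  -0.04150761 -1.43029231]
box (641.3, -19.9, 71.7, 62.4, 89.8, 4259)
fence (644.0, -48.2, 92.0, 36.2, -0.2, 2870) st (686.6, -21.1, 33.6, 17.6, -89.9, 1588)
```

View pics/w6.png

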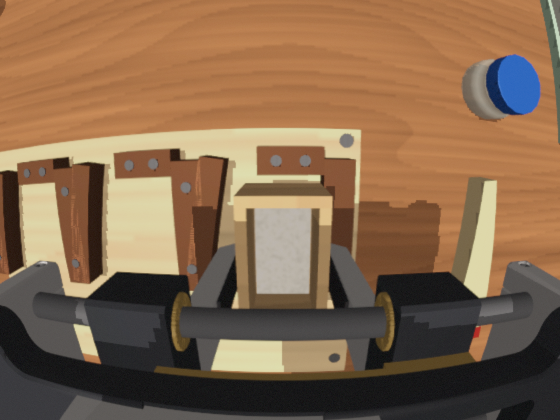

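```bash
python3 - <<'E'
from h import *
c=dict(np.load("w6.npz")); P=cloud(c)
for v in range(170,215,3): print(v,P[v,283].round().tolist(),P[v,262].round().tolist(),c["frame"][v,283].tolist())
print([ (u,P[230,u].round().tolist()) for u in range(230,345,8)])
E
```

```text
170 [680.0, -20.0, 33.0] [681.0, -8.0, 36.0] [139, 87, 58]
173 [679.0, -20.0, 34.0] [679.0, -7.0, 34.0] [141, 91, 61]
176 [674.0, -20.0, 13.0] [674.0, -6.0, 12.0] [219, 214, 168]
179 [672.0, -20.0, 13.0] [672.0, -6.0, 12.0] [211, 201, 155]
182 [670.0, -20.0, 14.0] [670.0, -6.0, 12.0] [161, 137, 101]
185 [672.0, -20.0, 43.0] [672.0, -8.0, 42.0] [114, 89, 61]
188 [672.0, -20.0, 55.0] [672.0, -9.0, 55.0] [103, 81, 56]
191 [672.0, -20.0, 66.0] [672.0, -9.0, 66.0] [107, 83, 57]
194 [672.0, -20.0, 76.0] [672.0, -10.0, 76.0] [109, 86, 59]
197 [672.0, -20.0, 81.0] [672.0, -10.0, 81.0] [220, 192, 140]
200 [670.0, -20.0, 81.0] [670.0, -10.0, 81.0] [222, 193, 141]
203 [668.0, -20.0, 80.0] [669.0, -10.0, 80.0] [221, 193, 141]
206 [667.0, -20.0, 81.0] [667.0, -10.0, 80.0] [221, 193, 141]
209 [657.0, -20.0, 38.0] [657.0, -7.0, 39.0] [185, 177, 164]
212 [655.0, -20.0, 38.0] [655.0, -7.0, 38.0] [186, 180, 167]
[(230, [636.0, 18.0, 12.0]), (238, [655.0, 2.0, 81.0]), (246, [655.0, -2.0, 81.0]), (254, [644.0, -2.0, 41.0]), (262, [643.0, -7.0, 38.0]), (270, [643.0, -12.0, 39.0]), (278, [643.0, -17.0, 38.0]), (286, [643.0, -22.0, 38.0]), (294, [643.0, -27.0, 38.0]), (302, [643.0, -32.0, 38.0]), (310, [643.0, -38.0, 37.0]), (318, [654.0, -38.0, 78.0]), (326, [655.0, -42.0, 81.0]), (334, [642.0, -53.0, 35.0]), (342, [642.0, -59.0, 34.0])]
```

servo_tool(motion=[[[0,0,-0.015,0,0,0,0.6],[0,0,-0.027,0,0,0,0.6],[0,0,-0.033,0,0,0,0.6],[0,0,-0.036,0,0,0,0.6],[0,0,-0.037,0,0,0,0.6],[0,0,-0.037,0,0,0,0.6]]])

```text
clock: 19.5
eef_pos: [631.4, -19.6, 0.4]
eef_rot: [3.142, -0.001, 0.001]
wrist_force: [-1.1, 0.1, 3.4]
finger_gap: 47.8
finger_force: 20.0
```

servo_tool(motion=[[[0.004,0,0.001,0,0,0,0.6],[0.008,0,0.001,0,0,0,0.6],[0.01,0,0.001,0,0,0,0.6],[0.011,0,0.001,0,0,0,0.6],[0.011,0,0.001,0,0,0,0.6]]])

```text
clock: 20.0
eef_pos: [636.7, -19.7, 0.5]
eef_rot: [3.142, -0.0, 0.001]
wrist_force: [0.6, 0.1, 0.2]
finger_gap: 48.0
finger_force: 20.0
```

servo_tool(motion=[[[0.002,0,0,0,0,0,0.6],[0.003,0,0,0,0,0,0.6],[0.003,0,0,0,0,0,0.6],[0.003,-0.003,0,0,0,0,0.6],[0.003,-0.006,0,0,0,0,0.6],[0.003,-0.006,0,0,0,0,0.6]]])

```text
clock: 20.6
eef_pos: [636.8, -22.0, 0.5]
eef_rot: [-3.141, 0.003, 0.001]
wrist_force: [-10.8, 3.6, 8.7]
finger_gap: 47.9
finger_force: 20.0
```

servo_tool(motion=[[[0,0,0,0,0,0,0.4],[0,0,0,0,0,0,0.36],[0,0,0,0,0,0,0.36],[0,0,0.06,0,0,0,0.36],[0,0,0.14,0,0,0,0.36],[-0.06,-0.08,0.14,0,0,0,0.36],[-0.12,-0.16,0.14,0,0,0,0.36],[-0.18,-0.24,0.14,0,0,0,0.36],[-0.244,-0.316,0.14,0,0,0,0.36],[-0.244,-0.316,0.14,0,0,0,0.36]]])

```text
clock: 21.6
eef_pos: [513.4, -184.3, 70.6]
eef_rot: [3.141, 0.0, -0.004]
wrist_force: [0.1, 0.6, 1.5]
finger_gap: 60.2
finger_force: 0.0
```

servo_tool(motion=[[[0,0,0,0,0,0,0.36],[0,0,0,0,0,0,0.36]]])

```text
clock: 21.8
eef_pos: [516.8, -180.1, 70.5]
eef_rot: [3.142, -0.0, 0.001]
wrist_force: [-0.0, 0.3, 0.0]
finger_gap: 59.9
finger_force: 0.0
```

```bash
cat >> h.py <<'E'
def wedge(P,x0,x1,y0,y1):
    """grip frame: straight-face line y=a*x+b, tip/butt x extents along it"""
    Q=P.reshape(-1,3); Q=Q[(Q[:,0]>x0)&(Q[:,0]<x1)&(Q[:,1]>y0)&(Q[:,1]<y1)&(Q[:,2]>20)&(Q[:,2]<28)][:,:2]
    hull=cv2.convexHull(Q.astype(np.float32)).reshape(-1,2)
    e=[(np.linalg.norm(hull[i]-hull[i-1]),hull[i],hull[i-1]) for i in range(len(hull))]
    xs=np.arange(Q[:,0].min()+8,Q[:,0].max()-8,3); lo=[Q[abs(Q[:,0]-x)<3,1].min() for x in xs]
    a,b=np.polyfit(xs,lo,1); th=np.arctan(a); d=np.array([np.cos(th),np.sin(th)]); s=Q@d
    n=np.array([-d[1],d[0]]); off=np.cos(th)*b
    o=d*(s.min()+70)+n*(off+13.5)
    hi=Q@n-off
    return dict(origin=o.round(1),yaw=round(float(th),4),len=round(float(s.max()-s.min()),1),
      tailw=round(float(hi[s<s.min()+45].max()),1),tipw=round(float(hi[s>s.max()-5].max()),1),resid=round(float(np.std(np.array(lo)-a*xs-b)),2))
E
python3 - <<'E'
from h import *
s=manip.read_state(); print(s["clock"],s["eef_pos"],s["eef_rot"],s["finger_gap"],s["wrist_force"])
c=cam("wrist","w7"); P=cloud(c); np.savez("w7.npz",**c)
print(wedge(P,510,720,-215,-150))
print("box",top(P,560,690,-60,20,56,66))
E
```

```text
21.8 [ 516.7791317  -180.05107147   70.50672045] [ 3.14157526e+00 -4.12441621e-04  1.49442987e-03] 59.90030984586582 [-0.00646351  0.25011419  0.01853132]
{'origin': array([ 606.1, -176.1]), 'yaw': 0.0984, 'len': 140.4, 'tailw': 26.8, 'tipw': 11.9, 'resid': 0.31}
box (637.5, -22.0, 80.7, 50.3, 0.1, 2480)
```

servo_tool(motion=[[[0.075,-0.002,-0.02,0,0,0.031,0.36],[0.075,-0.002,-0.08,0,0,0.031,0.36],[0.075,-0.002,-0.14,0,0,0.031,0.36],[0.075,-0.002,-0.18,0,0,0.031,0.36],[0.075,-0.002,-0.198,0,0,0.031,0.36],[0.075,-0.002,-0.203,0,0,0.031,0.36],[0.075,-0.002,-0.203,0,0,0.031,0.36],[0.075,-0.002,-0.203,0,0,0.031,0.8],[0.075,-0.002,-0.203,0,0,0.031,0.8],[0.075,-0.002,-0.203,0,0,0.031,0.8]]], newtons=25)

```text
clock: 22.85
eef_pos: [553.9, -181.8, -30.4]
eef_rot: [3.141, -0.001, 0.098]
wrist_force: [-0.0, 0.6, -0.9]
finger_gap: 39.4
finger_force: 0.0
```

servo_tool(motion=[[[0,0,0,0,0,0,0.8],[0,0,0,0,0,0,0.8]]])

```text
clock: 23.05
eef_pos: [553.7, -181.7, -30.8]
eef_rot: [3.141, -0.0, 0.098]
wrist_force: [-0.7, -0.3, 1.2]
finger_gap: 27.1
finger_force: 25.0
```

servo_tool(motion=[[[0,0,0.06,0,0,0,0.8],[0,0,0.14,0,0,0,0.8],[-0.01,0.06,0.16,0,0,-0.01,0.8],[-0.02,0.14,0.16,0,0,-0.02,0.8],[-0.03,0.23,0.16,0,0,-0.031,0.8],[-0.035,0.31,0.16,0,0,-0.031,0.8],[-0.035,0.37,0.16,0,0,-0.031,0.8],[-0.035,0.401,0.16,0,0,-0.031,0.8],[-0.035,0.401,0.16,0,0,-0.031,0.8],[-0.035,0.401,0.16,0,0,-0.031,0.8]]])

```text
clock: 24.05
eef_pos: [536.2, 18.1, 48.9]
eef_rot: [3.141, 0.0, 0.001]
wrist_force: [0.7, -0.3, -0.6]
finger_gap: 26.8
finger_force: 25.0
```

servo_tool(motion=[[[0,0,-0.04,0,0,0,0.8],[0,0,-0.06,0,0,0,0.8],[0,0,-0.06,0,0,0,0.8]]])

```text
clock: 24.35
eef_pos: [535.2, 17.8, 17.5]
eef_rot: [-3.142, 0.003, -0.001]
wrist_force: [0.3, 0.1, -0.5]
finger_gap: 26.7
finger_force: 25.0
```

```bash
python3 - <<'E'
from h import *
s=manip.read_state(); print(s["clock"],s["eef_pos"],s["eef_rot"],s["finger_gap"],s["wrist_force"])
c=cam("wrist","w8"); P=cloud(c); np.savez("w8.npz",**c)
b=s["eef_pos"][2]+30.8; print("bottom",b)
Q=P.reshape(-1,3); Q=Q[(Q[:,0]>560)&(Q[:,0]<690)&(Q[:,1]>-5)&(Q[:,1]<55)&(Q[:,2]>b+20)&(Q[:,2]<b+28)]
print(Q.min(0),Q.max(0)); f=np.polyfit(*zip(*[(x,Q[abs(Q[:,0]-x)<3,1].min()) for x in range(575,655,5) if (abs(Q[:,0]-x)<3).any()]),1); print(f, np.polyval(f,[580,640]))
E
```

```text
24.35 [535.22036738  17.83106355  17.52037163] [-3.14155214e+00  2.85233054e-03 -5.13636265e-04] 26.721873146667217 [ 0.29538603  0.14289567 -0.46766202]
bottom 48.32037162632596
[560.01297327   4.34697917  70.17355564] [658.49506187  31.08679879  74.75601965]
[-3.67438410e-03  6.81298407e+00] [4.6818413  4.46137825]
```

View pics/w8.png

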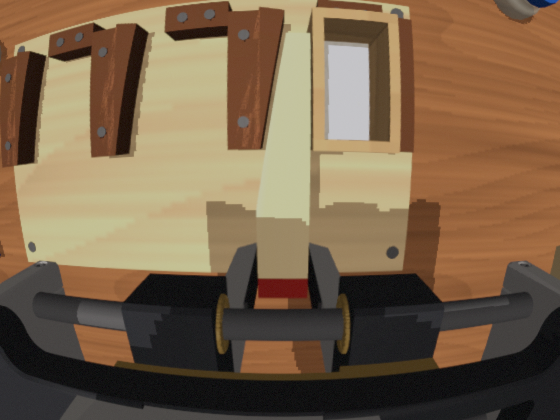

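servo_tool(motion=[[[0,0,-0.03,0,0,0,0.8],[0,0,-0.055,0,0,0,0.8],[0,0,-0.066,0,0,0,0.8],[0,0,-0.071,0,0,0,0.8],[0,0,-0.071,0,0,0,0.8],[0,0,-0.071,0,0,0,0.8]]])

```text
clock: 25.0
eef_pos: [536.4, 18.8, -16.1]
eef_rot: [3.142, -0.001, 0.001]
wrist_force: [0.0, 0.9, -0.1]
finger_gap: 26.7
finger_force: 25.0
```

servo_tool(motion=[[[0,-0.004,-0.004,0,0,0,0.8],[0.01,-0.004,-0.004,0,0,0,0.8],[0.025,-0.005,-0.004,0,0,0,0.8],[0.04,-0.005,-0.004,0,0,0,0.8],[0.055,-0.005,-0.004,0,0,0,0.8],[0.065,-0.005,-0.004,0,0,0,0.8],[0.07,-0.005,-0.004,0,0,0,0.8],[0.07,-0.005,-0.004,0,0,0,0.8]]])

```text
clock: 25.8
eef_pos: [571.3, 16.4, -18.7]
eef_rot: [3.142, 0.0, 0.001]
wrist_force: [0.2, -1.1, -0.2]
finger_gap: 26.8
finger_force: 25.0
```

servo_tool(motion=[[[0.005,-0.002,0,0,0,0,0.8],[0.01,-0.002,0,0,0,0,0.8],[0.014,-0.002,0,0,0,0,0.8],[0.017,-0.002,0,0,0,0,0.8],[0.017,-0.002,0,0,0,0,0.8]]])

```text
clock: 26.3
eef_pos: [579.8, 15.4, -18.6]
eef_rot: [-3.142, -0.0, 0.001]
wrist_force: [-0.1, -0.3, -1.1]
finger_gap: 26.9
finger_force: 25.0
```

servo_tool(motion=[[[0,0,0,0,0,0,0.6],[0,0,0,0,0,0,0.5],[0,0,0,0,0,0,0.5],[0,0,0.04,0,0,0,0.5],[0,0,0.08,0,0,0,0.8],[-0.04,0,0.08,0,0,0,1],[-0.08,0,0.08,0,0,0,1],[-0.08,0,0.04,0,0,0,1],[-0.08,0,0.005,0,0,0,1],[-0.08,0,0.005,0,0,0,1]]])

```text
clock: 27.3
eef_pos: [538.3, 15.4, -17.7]
eef_rot: [-3.141, 0.003, 0.001]
wrist_force: [-0.7, -0.1, 0.5]
finger_gap: 2.5
finger_force: 0.0
```

servo_tool(motion=[[[0,0,0,0,0,0,1],[0.01,0,0,0,0,0,1],[0.018,0,0,0,0,0,1],[0.022,0,0,0,0,0,1],[0.024,0,0,0,0,0,1],[0.026,0,0,0,0,0,1],[0.026,0,0,0,0,0,1]]])

```text
clock: 28.0
eef_pos: [552.6, 15.4, -16.1]
eef_rot: [-3.142, 0.0, 0.001]
wrist_force: [-0.1, 1.0, -0.2]
finger_gap: 0.5
finger_force: 0.0
```

servo_tool(motion=[[[0.002,0,0,0,0,0,1],[0.003,0,0,0,0,0,1],[0.004,0,0,0,0,0,1],[0.005,0,0,0,0,0,1],[0.005,0,0,0,0,0,1]]])

```text
clock: 28.5
eef_pos: [555.1, 15.4, -16.1]
eef_rot: [-3.142, 0.0, 0.001]
wrist_force: [-0.5, 0.1, 0.9]
finger_gap: 0.5
finger_force: 0.0
```

servo_tool(motion=[[[0.002,0,0,0,0,0,1],[0.003,0,0,0,0,0,1],[0.004,0,0,0,0,0,1],[0.005,0,0,0,0,0,1],[0.005,0,0,0,0,0,1]]])

```text
clock: 29.0
eef_pos: [555.1, 15.4, -16.7]
eef_rot: [-3.142, 0.006, 0.001]
wrist_force: [-15.6, -1.1, 8.0]
finger_gap: 0.5
finger_force: 7.6
```

servo_tool(motion=[[[0.0005,0,0,0,0,0,1],[0.0005,0,0,0,0,0,1],[0.0005,0,0,0,0,0,1],[0.0005,0,0,0,0,0,1],[0.0005,0,0,0,0,0,1],[0.0005,0,0,0,0,0,1],[0.0005,0,0,0,0,0,1],[0.0005,0,0,0,0,0,1]]])

```text
clock: 29.8
eef_pos: [555.2, 15.4, -16.6]
eef_rot: [-3.142, 0.006, 0.001]
wrist_force: [-17.1, -0.5, 9.4]
finger_gap: 0.4
finger_force: 8.5
```

servo_tool(motion=[[[-0.02,0,0,0,0,0,1],[-0.03,0,0.02,0,0,0,1],[-0.03,0,0.1,0,0,0,0.6],[-0.03,0,0.19,0,0,0,0.2],[-0.03,0,0.22,0,0,0,0.2],[-0.03,0,0.22,0,0,0,0.2]]])

```text
clock: 30.4
eef_pos: [544.2, 15.3, 97.2]
eef_rot: [3.141, -0.006, 0.001]
wrist_force: [-0.3, 0.2, -0.8]
finger_gap: 29.0
finger_force: 0.0
```

```bash
python3 - <<'E'
from h import *
s=manip.read_state(); print(s["clock"],s["eef_pos"],s["wrist_force"])
c=cam("wrist","w9"); P=cloud(c)
print("box",top(P,560,690,-60,20,56,66))
Q=P.reshape(-1,3); Q=Q[(Q[:,0]>550)&(Q[:,0]<715)&(Q[:,1]>-5)&(Q[:,1]<40)&(Q[:,2]>34.5)&(Q[:,2]<41)]; print(Q.min(0),Q.max(0)); Q=Q[Q[:,0]<596]; print("tail",Q.min(0),Q.max(0))
c=cam("top"); P=cloud(c); print("c",top(P,540,680,-430,-330,44,58))
E
```

```text
30.4 [544.24824553  15.2892565   97.15910409] [-0.27785403  0.24828788 -0.79719071]
box (637.6, -22.0, 80.8, 48.6, 0.2, 2550)
[565.05056766  -4.55106724  34.50251523] [703.79593595  39.86628439  40.71459002]
tail [565.05056766   2.04331273  34.61620943] [595.4760619   28.73710678  38.6566543 ]
c (599.6, -373.1, 76.6, 52.0, 1.3, 164)
```

servo_tool(motion=[[[-0.02,-0.09,0.01,0,0,0,0.2],[-0.02,-0.18,0.01,0,0,0,0.2],[-0.02,-0.27,0.01,0,0,0,0.2],[-0.02,-0.36,0.01,0,0,0,0.2],[-0.02,-0.45,0.01,0,0,0,0.2],[-0.02,-0.54,0.01,0,0,0,0.2],[-0.02,-0.63,0.01,0,0,0,0.2],[-0.02,-0.71,0.01,0,0,0,0.2],[-0.02,-0.77,0.01,0,0,0,0.2],[-0.02,-0.778,0.01,0,0,0,0.2]]])

```text
clock: 31.5
eef_pos: [531.4, -376.1, 96.4]
eef_rot: [-3.14, 0.002, -0.002]
wrist_force: [-0.5, -0.9, -0.2]
finger_gap: 75.3
finger_force: 0.0
```

servo_tool(motion=[[[0,0,0,0,0,0,0.2],[0,0,0,0,0,0,0.2]]])

```text
clock: 31.7
eef_pos: [532.8, -372.4, 98.0]
eef_rot: [-3.141, 0.001, 0.002]
wrist_force: [-0.3, 0.2, -0.5]
finger_gap: 75.2
finger_force: 0.0
```

```bash
python3 - <<'E'
from h import *
s=manip.read_state(); print(s["clock"],s["eef_pos"],s["finger_gap"])
c=cam("wrist","w10"); P=cloud(c)
print("c",top(P,540,680,-430,-320,46,55))
E
```

```text
31.7 [ 532.80456964 -372.35207556   98.03196355] 75.16015244546752
c (601.5, -374.6, 80.7, 52.4, 0.4, 2287)
```

servo_tool(motion=[[[0.09,-0.004,0,0,0,0.002,0.2],[0.137,-0.004,-0.03,0,0,0.002,0.2],[0.137,-0.004,-0.09,0,0,0.002,0.2],[0.137,-0.004,-0.15,0,0,0.002,0.2],[0.137,-0.004,-0.19,0,0,0.002,0.2],[0.137,-0.004,-0.21,0,0,0.002,0.2],[0.137,-0.004,-0.219,0,0,0.002,0.2],[0.137,-0.004,-0.219,0,0,0.002,0.2],[0.137,-0.004,-0.219,0,0,0.002,0.6],[0.137,-0.004,-0.219,0,0,0.002,0.6]]], newtons=20)

```text
clock: 32.75
eef_pos: [601.8, -375.9, -9.3]
eef_rot: [3.141, -0.001, 0.007]
wrist_force: [-0.4, -0.3, 0.8]
finger_gap: 62.7
finger_force: 0.0
```

servo_tool(motion=[[[0,0,0,0,0,0,0.6],[0,0,0,0,0,0,0.6],[0,0,0,0,0,0,0.6]]])

```text
clock: 33.05
eef_pos: [601.6, -375.8, -9.9]
eef_rot: [3.141, -0.001, 0.007]
wrist_force: [-0.8, 0.6, 5.7]
finger_gap: 52.1
finger_force: 20.0
```

servo_tool(motion=[[[0,0,0.06,0,0,0,0.6],[0,0,0.14,0,0,0,0.6],[0.01,0.05,0.18,0,0,-0.002,0.6],[0.02,0.13,0.18,0,0,-0.002,0.6],[0.03,0.22,0.18,0,0,-0.002,0.6],[0.04,0.31,0.18,0,0,-0.002,0.6],[0.05,0.4,0.18,0,0,-0.002,0.6],[0.061,0.49,0.18,0,0,-0.002,0.6],[0.061,0.58,0.18,0,0,-0.002,0.6],[0.061,0.67,0.18,0,0,-0.002,0.6]]])

```text
clock: 34.05
eef_pos: [631.6, -38.8, 79.2]
eef_rot: [-3.142, 0.0, 0.001]
wrist_force: [0.8, 0.9, -1.6]
finger_gap: 51.7
finger_force: 20.0
```

servo_tool(motion=[[[0,0.08,0,0,0,0,0.6],[0,0.15,0,0,0,0,0.6],[0,0.21,0,0,0,0,0.6],[0,0.24,0,0,0,0,0.6],[0,0.245,0,0,0,0,0.6],[0,0.245,0,0,0,0,0.6],[0,0.245,-0.05,0,0,0,0.6],[0,0.245,-0.1,0,0,0,0.6],[0,0.245,-0.12,0,0,0,0.6],[0,0.245,-0.12,0,0,0,0.6]]])

```text
clock: 35.05
eef_pos: [631.3, 80.6, 18.2]
eef_rot: [3.141, 0.002, -0.001]
wrist_force: [-0.7, -0.8, -0.9]
finger_gap: 51.7
finger_force: 20.0
```

```bash
python3 - <<'E'
from h import *
s=manip.read_state(); print(s["clock"],s["eef_pos"],s["eef_rot"],s["finger_gap"],s["wrist_force"])
c=cam("wrist","w11"); P=cloud(c); np.savez("w11.npz",**c)
for v in range(165,215,4): print(v,P[v,283].round().tolist())
print([ (u,P[215,u].round().tolist()) for u in range(215,360,8)])
E
```

```text
35.05 [631.25748457  80.59790484  18.2102357 ] [ 3.14134477e+00  2.46253469e-03 -5.12671309e-04] 51.731122620943296 [-0.74063745 -0.77476521 -0.89018648]
165 [684.0, 80.0, 36.0]
169 [681.0, 80.0, 34.0]
173 [679.0, 80.0, 36.0]
177 [674.0, 80.0, 13.0]
181 [671.0, 80.0, 14.0]
185 [671.0, 80.0, 36.0]
189 [671.0, 81.0, 52.0]
193 [671.0, 81.0, 67.0]
197 [671.0, 81.0, 78.0]
201 [669.0, 81.0, 78.0]
205 [667.0, 81.0, 79.0]
209 [656.0, 80.0, 35.0]
213 [653.0, 80.0, 34.0]
[(215, [652.0, 124.0, 34.0]), (223, [649.0, 121.0, 23.0]), (231, [662.0, 106.0, 79.0]), (239, [663.0, 102.0, 79.0]), (247, [656.0, 101.0, 52.0]), (255, [652.0, 98.0, 36.0]), (263, [652.0, 93.0, 35.0]), (271, [652.0, 88.0, 35.0]), (279, [652.0, 83.0, 35.0]), (287, [652.0, 78.0, 36.0]), (295, [652.0, 73.0, 36.0]), (303, [652.0, 68.0, 35.0]), (311, [652.0, 63.0, 36.0]), (319, [659.0, 61.0, 63.0]), (327, [663.0, 59.0, 80.0]), (335, [652.0, 47.0, 34.0]), (343, [652.0, 42.0, 34.0]), (351, [652.0, 37.0, 35.0]), (359, [652.0, 32.0, 35.0])]
```

servo_tool(motion=[[[0,0,-0.015,0,0,0,0.6],[0,0,-0.024,0,0,0,0.6],[0,0,-0.029,0,0,0,0.6],[0,0,-0.032,0,0,0,0.6],[0,0,-0.032,0,0,0,0.6],[0,0,-0.032,0,0,0,0.6]]])

```text
clock: 35.7
eef_pos: [632.0, 81.9, 3.6]
eef_rot: [-3.142, -0.0, 0.001]
wrist_force: [0.0, -0.3, -0.4]
finger_gap: 51.7
finger_force: 20.0
```

servo_tool(motion=[[[0,0,-0.003,0,0,0,0.6],[0,0,-0.003,0,0,0,0.6],[0,0,-0.003,0,0,0,0.6],[0.004,0,-0.003,0,0,0,0.6],[0.008,0,-0.003,0,0,0,0.6],[0.01,0,-0.003,0,0,0,0.6],[0.01,0,-0.003,0,0,0,0.6],[0.01,0,-0.003,0,0,0,0.6]]])

```text
clock: 36.5
eef_pos: [637.1, 81.8, 2.1]
eef_rot: [-3.142, -0.001, 0.001]
wrist_force: [0.8, 0.6, 1.5]
finger_gap: 51.7
finger_force: 20.0
```

servo_tool(motion=[[[0.002,0,0,0,0,0,0.6],[0.003,0,0,0,0,0,0.6],[0.003,-0.003,0,0,0,0,0.6],[0.003,-0.006,0,0,0,0,0.6],[0.003,-0.009,0,0,0,0,0.6],[0.003,-0.009,0,0,0,0,0.6],[0.003,-0.009,0,0,0,0,0.6]]])

```text
clock: 37.2
eef_pos: [637.4, 77.8, 2.1]
eef_rot: [-3.141, 0.002, 0.001]
wrist_force: [-7.7, 3.1, 6.6]
finger_gap: 52.1
finger_force: 20.0
```

servo_tool(motion=[[[0,0,0,0,0,0,0.4],[0,0,0,0,0,0,0.36],[0,0,0,0,0,0,0.36],[0,0,0.06,0,0,0,0.36],[0,0,0.14,0,0,0,0.36],[-0.06,-0.08,0.14,0,0,0,0.36],[-0.12,-0.16,0.14,0,0,0,0.36],[-0.18,-0.23,0.14,0,0,0,0.36],[-0.24,-0.31,0.14,0,0,0,0.36],[-0.3,-0.39,0.14,0,0,0,0.36]]])

```text
clock: 38.2
eef_pos: [487.0, -118.9, 72.1]
eef_rot: [3.141, -0.0, 0.001]
wrist_force: [1.5, -1.1, 1.0]
finger_gap: 60.1
finger_force: 0.0
```

servo_tool(motion=[[[-0.06,-0.08,0,0,0,0,0.36],[-0.12,-0.16,0,0,0,0,0.36],[-0.18,-0.24,0,0,0,0,0.36],[-0.24,-0.31,0,0,0,0,0.36],[-0.255,-0.326,0,0,0,0,0.36],[-0.255,-0.326,0,0,0,0,0.36],[-0.255,-0.326,0,0,0,0,0.36]]])

```text
clock: 38.9
eef_pos: [361.5, -280.1, 72.0]
eef_rot: [-3.142, -0.0, 0.001]
wrist_force: [0.6, -0.0, -1.3]
finger_gap: 60.3
finger_force: 0.0
```

```bash
python3 - <<'E'
from h import *
s=manip.read_state(); print(s["clock"],s["eef_pos"],s["eef_rot"],s["finger_gap"],s["wrist_force"],s["joints"].round(2))
c=cam("wrist","w12"); P=cloud(c); np.savez("w12.npz",**c)
for r in [(360,560,-325,-235),(340,560,-430,-345)]:
    try: print(wedge(P,*r))
    except Exception as e: print(e)
t=cam("top"); P=cloud(t)
print("boxes",top(P,560,690,-60,20,54,68),top(P,560,690,45,115,54,68))
E
```

```text
38.9 [ 361.46072906 -280.12501605   71.95960271] [-3.14152313e+00 -2.06368438e-04  8.72722452e-04] 60.32473646831759 [ 0.60123565 -0.01429441 -1.31523231] [-0.74  0.21  1.88  0.    1.05  0.83]
{'origin': array([ 447.1, -269.2]), 'yaw': 0.1765, 'len': 140.6, 'tailw': 27.0, 'tipw': 12.9, 'resid': 0.27}
{'origin': array([ 433. , -380.9]), 'yaw': 0.0656, 'len': 140.2, 'tailw': 27.7, 'tipw': 13.5, 'resid': 0.33}
boxes (636.2, -21.6, 79.6, 47.9, -0.3, 162) (636.8, 78.7, 79.3, 51.6, 1.1, 164)
```

View pics/w12.png

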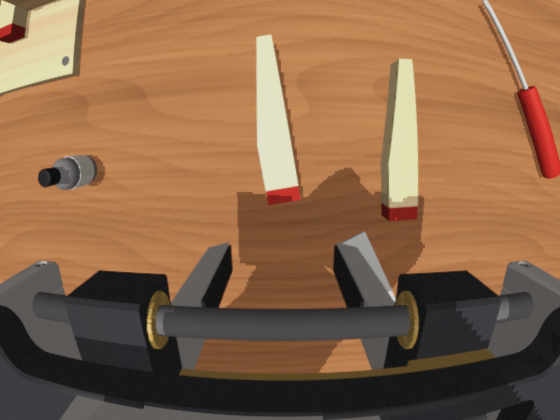

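servo_tool(motion=[[[0.069,0.004,-0.02,0,0,0.03,0.36],[0.069,0.004,-0.07,0,0,0.056,0.36],[0.069,0.004,-0.12,0,0,0.056,0.36],[0.069,0.004,-0.17,0,0,0.056,0.36],[0.069,0.004,-0.2,0,0,0.056,0.36],[0.069,0.004,-0.206,0,0,0.056,0.36],[0.069,0.004,-0.206,0,0,0.056,0.36],[0.069,0.004,-0.206,0,0,0.056,0.8],[0.069,0.004,-0.206,0,0,0.056,0.8],[0.069,0.004,-0.206,0,0,0.056,0.8]]], newtons=25)

```text
clock: 40.0
eef_pos: [395.7, -278.9, -30.4]
eef_rot: [3.141, -0.001, 0.177]
wrist_force: [-0.1, -0.2, -0.8]
finger_gap: 39.4
finger_force: 0.0
```

servo_tool(motion=[[[0,0,0,0,0,0,0.8],[0,0,0,0,0,0,0.8],[0,0,0,0,0,0,0.8]]])

```text
clock: 40.3
eef_pos: [395.4, -278.8, -30.8]
eef_rot: [3.141, -0.0, 0.177]
wrist_force: [-1.6, 1.1, 3.5]
finger_gap: 26.4
finger_force: 25.0
```

servo_tool(motion=[[[0,0,0.06,0,0,0,0.8],[0,0,0.14,0,0,-0.01,0.8],[0.01,0,0.2,0,0,-0.02,0.8],[0.03,0.07,0.2,0,0,-0.04,0.8],[0.06,0.15,0.2,0,0,-0.056,0.8],[0.09,0.23,0.2,0,0,-0.056,0.8],[0.11,0.31,0.2,0,0,-0.056,0.8],[0.13,0.4,0.2,0,0,-0.056,0.8],[0.15,0.49,0.2,0,0,-0.056,0.8],[0.17,0.57,0.2,0,0,-0.056,0.8]]])

```text
clock: 41.3
eef_pos: [480.3, 8.4, 68.9]
eef_rot: [-3.142, 0.0, 0.001]
wrist_force: [0.7, -0.4, -0.8]
finger_gap: 26.8
finger_force: 25.0
```

servo_tool(motion=[[[0.02,0.08,0,0,0,0,0.8],[0.04,0.15,0,0,0,0,0.8],[0.055,0.2,0,0,0,0,0.8],[0.064,0.228,0,0,0,0,0.8],[0.064,0.228,0,0,0,0,0.8],[0.064,0.228,-0.05,0,0,0,0.8],[0.064,0.228,-0.1,0,0,0,0.8],[0.064,0.228,-0.1,0,0,0,0.8],[0.064,0.228,-0.1,0,0,0,0.8]]])

```text
clock: 42.2
eef_pos: [512.4, 119.4, 19.4]
eef_rot: [3.141, 0.0, -0.0]
wrist_force: [0.5, 0.1, -0.1]
finger_gap: 26.4
finger_force: 25.0
```

```bash
python3 - <<'E'
from h import *
s=manip.read_state(); print(s["clock"],s["eef_pos"],s["eef_rot"],s["finger_gap"],s["wrist_force"])
c=cam("wrist","w13"); P=cloud(c)
b=s["eef_pos"][2]+30.8; print("bottom",b)
Q=P.reshape(-1,3); Q=Q[(Q[:,0]>530)&(Q[:,0]<690)&(Q[:,1]>90)&(Q[:,1]<150)&(Q[:,2]>b+20)&(Q[:,2]<b+28)]
print(Q.min(0),Q.max(0)); f=np.polyfit(*zip(*[(x,Q[abs(Q[:,0]-x)<3,1].min()) for x in range(555,630,5) if (abs(Q[:,0]-x)<3).any()]),1); print(f, np.polyval(f,[560,620]))
print("box c",top(P,590,690,45,108,58,66))
E
```

```text
42.2 [512.37434327 119.44267066  19.4466328 ] [ 3.14144192e+00  4.48281012e-04 -1.67621946e-04] 26.446952838672406 [ 0.52757538  0.07053179 -0.08819559]
bottom 50.24663280180673
[530.04533969 106.04845875  72.26617879] [635.4447934  132.90540224  76.7368857 ]
[5.22675331e-05 1.06296665e+02] [106.32593455 106.3290706 ]
box c (631.4, 78.1, 68.7, 52.7, 0.1, 3535)
```

servo_tool(motion=[[[0,0.001,-0.03,0,0,0,0.8],[0,0.001,-0.055,0,0,0,0.8],[0,0.001,-0.068,0,0,0,0.8],[0,0.001,-0.073,0,0,0,0.8],[0,0.001,-0.073,0,0,0,0.8],[0,0.001,-0.073,0,0,0,0.8],[0,0.001,-0.073,0,0,0,0.8]]])

```text
clock: 42.95
eef_pos: [512.6, 120.9, -17.1]
eef_rot: [-3.141, -0.001, 0.001]
wrist_force: [-0.1, -0.2, -1.2]
finger_gap: 27.2
finger_force: 25.0
```

servo_tool(motion=[[[0,-0.004,-0.002,0,0,0,0.8],[0.012,-0.005,-0.002,0,0,0,0.8],[0.027,-0.005,-0.002,0,0,0,0.8],[0.042,-0.005,-0.002,0,0,0,0.8],[0.056,-0.005,-0.002,0,0,0,0.8],[0.066,-0.005,-0.002,0,0,0,0.8],[0.072,-0.006,-0.002,0,0,0,0.8],[0.072,-0.006,-0.002,0,0,0,0.8],[0.072,-0.006,-0.002,0,0,0,0.8]]])

```text
clock: 43.85
eef_pos: [548.2, 117.8, -18.6]
eef_rot: [3.142, 0.0, 0.001]
wrist_force: [-0.6, 0.8, -0.4]
finger_gap: 26.6
finger_force: 25.0
```

servo_tool(motion=[[[0.004,-0.001,0,0,0,0,0.8],[0.008,-0.001,0,0,0,0,0.8],[0.011,-0.001,0,0,0,0,0.8],[0.012,-0.001,0,0,0,0,0.8],[0.012,-0.001,0,0,0,0,0.8]]])

```text
clock: 44.35
eef_pos: [554.4, 117.3, -18.6]
eef_rot: [-3.142, 0.0, 0.001]
wrist_force: [-0.5, -0.2, -1.1]
finger_gap: 26.9
finger_force: 25.0
```

servo_tool(motion=[[[0,0,0,0,0,0,0.6],[0,0,0,0,0,0,0.5],[0,0,0,0,0,0,0.5],[0,0,0.04,0,0,0,0.5],[0,0,0.08,0,0,0,0.8],[-0.04,0,0.08,0,0,0,1],[-0.077,0,0.08,0,0,0,1],[-0.077,0,0.04,0,0,0,1],[-0.077,0,0.005,0,0,0,1],[-0.077,0,0.005,0,0,0,1]]])

```text
clock: 45.35
eef_pos: [514.6, 117.2, -17.7]
eef_rot: [3.141, 0.003, 0.001]
wrist_force: [0.2, 0.5, 0.2]
finger_gap: 2.9
finger_force: 0.0
```

servo_tool(motion=[[[0,0,0,0,0,0,1],[0.01,0,0,0,0,0,1],[0.018,0,0,0,0,0,1],[0.022,0,0,0,0,0,1],[0.025,0,0,0,0,0,1],[0.027,0,0,0,0,0,1],[0.029,0,0,0,0,0,1],[0.029,0,0,0,0,0,1]]])

```text
clock: 46.15
eef_pos: [530.4, 117.3, -16.1]
eef_rot: [-3.142, -0.0, 0.001]
wrist_force: [0.8, 0.0, -0.2]
finger_gap: 0.2
finger_force: 0.0
```

Expected tight at TCP x ≈ 531–532; stepping.

servo_tool(motion=[[[0.002,0,0,0,0,0,1],[0.003,0,0,0,0,0,1],[0.004,0,0,0,0,0,1],[0.005,0,0,0,0,0,1],[0.005,0,0,0,0,0,1]]])

```text
clock: 46.65
eef_pos: [531.1, 117.3, -16.4]
eef_rot: [3.141, 0.004, 0.001]
wrist_force: [-11.6, 0.6, 6.7]
finger_gap: 0.6
finger_force: 5.8
```

servo_tool(motion=[[[0.001,0,0,0,0,0,1],[0.0016,0,0,0,0,0,1],[0.0016,0,0,0,0,0,1],[0.0016,0,0,0,0,0,1],[0.0016,0,0,0,0,0,1],[0.0016,0,0,0,0,0,1],[0.0016,0,0,0,0,0,1],[0.0016,0,0,0,0,0,1]]])

```text
clock: 47.45
eef_pos: [531.0, 117.3, -16.7]
eef_rot: [3.141, 0.006, 0.001]
wrist_force: [-16.2, -0.0, 7.9]
finger_gap: 0.5
finger_force: 8.1
```

servo_tool(motion=[[[-0.02,0,0,0,0,0,1],[-0.04,0,0.02,0,0,0,1],[-0.04,0,0.1,0,0,0,0.8],[-0.04,0,0.19,0,0,0,0.5],[-0.04,-0.06,0.28,0,0,0,0.5],[-0.04,-0.12,0.32,0,0,0,0.5],[-0.04,-0.12,0.32,0,0,0,0.5],[-0.04,-0.12,0.32,0,0,0,0.5]]])

```text
clock: 48.25
eef_pos: [513.6, 57.2, 143.9]
eef_rot: [-3.141, -0.001, -0.0]
wrist_force: [0.6, 0.5, -0.3]
finger_gap: 44.2
finger_force: 0.0
```

```bash
python3 - <<'E'
from h import *
s=manip.read_state(); print(s["clock"],s["eef_pos"],s["wrist_force"])
c=cam("wrist","w14"); P=cloud(c)
print("a",top(P,560,690,-60,20,56,66),"c",top(P,560,690,45,115,56,66))
print("bottle",top(P,360,460,320,410,88,102),"offcut",top(P,500,640,310,410,39,52))
for y in(15.5,117.4):
    Q=P.reshape(-1,3); Q=Q[(abs(Q[:,1]-y)<20)&(Q[:,0]>500)&(Q[:,0]<720)&(Q[:,2]>33)&(Q[:,2]<40)]; T=Q[Q[:,0]<590]
    print("wedge",T.min(0).round(1),T.max(0).round(1),Q[abs(Q[:,1]-y+8)<4][:,0].max().round(1))
E
```

```text
48.25 [513.60295037  57.15250765 143.89953779] [ 0.62309856  0.54521364 -0.33660091]
a (637.6, -21.6, 81.1, 48.8, -0.3, 1808) c (637.1, 78.4, 80.1, 52.3, -0.0, 1783)
bottle None offcut (567.6, 360.6, 80.6, 37.5, -0.7, 1371)
wedge [564.2   1.5  33.1] [590.   28.9  38.8] 704.6
wedge [540.8 103.4  33. ] [590.  131.3  39. ] 679.9
```

View pics/w14.png

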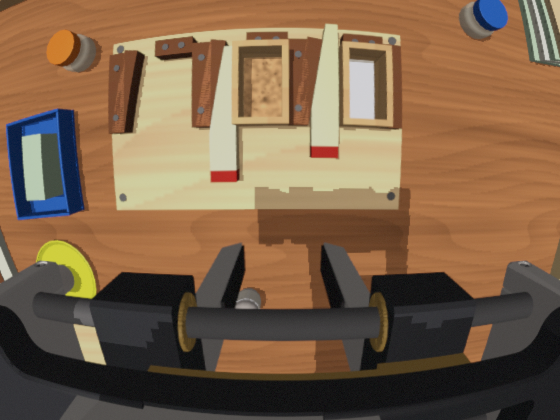

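```bash
python3 - <<'E'
from h import *
t=cam("top")
for k in blobs(t,(50,80,50),(80,255,255),10):
    r=rect(t,k,94)
    if 350<r[0]<470: print("bottle cap",r)
print(manip.sign_off())
E
```

```text
bottle cap (410.1, 366.1, 19.4, 16.9, -61.9)
the job is handed in; nothing more can be done
None
```

The job is done and handed in at about 48 s. The glue bottle stands on the plate, the green offcut is in the scrap tray, and boxes A and C are each wedged tight against fence and back stop in bays 0 and 1. The spare wedge and the other things on the table were left alone.

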